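Take the clogged filter out of the dust extractor and stop the bay

TASK

The dust extractor's filter is clogged. Press the blue-capped cartridge into its sloping bay until the latch lets go and it springs out, pull it free and stand it upright in the metal tray, then close the empty bay with the orange tapered bung, pushed home so that its flange lies flat on the collar. Do not knock over or push aside the glue bottle, the green punch or the pale cup standing round the work.

Things in the scene. Friction and masses are not known exactly. Their poses are not given: they have to be found in the camera images.
- extractor: Bench-top dust extractor, fixed to the bench: grey wedge-shaped machine with dark cheeks, 204 mm deep, 184 mm wide, 192 mm high, a black hose port on its left cheek. Its front faces the robot, turned up to 12 degrees either way. The sloping panel on top of the front carries the filter bay. Origin: centre of the underside.
- bay: Filter bay in the slope. Origin: centre of its mouth, in the plane of the collar's top face, 163 mm above the bench. z points out of the bay along the tube, up and towards the robot, 30 degrees from the vertical; x up the slope, y level. The round aluminium collar is 88 mm across, the mouth 59 mm; it stands 8 mm off the panel, whose small switch and knob lie 94 mm down the slope.
- ejector (a joint): Spring carriage under the cartridge, m, growing outward: 0 latched, 0.032 out, -0.0085 hard stop. Push-push latch: a push of about 10 N moves it in; pressed in 7 mm or more it lets go, and when the push is taken off it comes out in half a second, damped. Pressed less, it stays latched; pressed in again once out, it latches again. Latched, it holds the cartridge's foot; out, the cartridge is loose.
- cartridge_mid (a point): Mid-length centre of the filter cartridge: cylinder 100 mm long, 56 mm across, 0.2 kg; blue ribbed cap 30 mm long with a flat top at the +z end, white pleats, black foot 56 mm across at the -z end. z runs along it towards the cap. Latched, the cap's top is level with the collar's top face; sprung out, it stands 32 mm proud. 1.5 mm of play all round in the tube. Grip the cap.
- bung_mid (a point): Centre of the orange tapered bung, 66 mm high, 0.12 kg, standing on its narrow end. z runs towards the knob. From the bottom: taper 44 mm across, 55 mm across at 28 mm; flange 74 mm across from 28 to 35 mm; neck 30 mm; ribbed round knob 36 mm across from 46 to 66 mm. Home in the bay, the flange lies on the collar, this centre is 5 mm outside the mouth's plane; 2 mm of play.
- tray: Shallow aluminium tray, 150 mm (its x) by 130 mm (its y), 18 mm high, walls and floor 3 mm thick, fixed to the bench. Origin: centre of its underside, on the bench. It lies on one side of the extractor and the bung on the other, either way round.
- glue_bottle: White glue bottle with an orange nozzle, 60 mm wide, 204 mm tall; origin under its centre. To be left alone.
- punch_green: Green arch punch standing on its cutting ring, 38 mm wide, 135 mm tall; origin under its centre. To be left alone.
- cup_5: Pale turned wooden cup, 52 mm wide, 50 mm tall; origin under its centre. To be left alone.

How it is judged:
By the outcome, as a careful person would: the job done as asked, in the order asked, and still so for the second after the job is handed in, with the robot touching nothing.
It also fails if it takes over 72 s, if anything falls off the work surface, if the arm or the gripper's body presses on something with over 40 N, if the wrist force passes 120 N, or if a joint passes its speed limit or range.

ROBOT

A 7-joint arm with a two-finger parallel gripper is mounted at the origin on a cart in front of the work surface, level with it; the furniture and walls round the work are solid. World frame = base frame: x ahead of the robot, y to its left, z up, the work surface at z = 0. Lengths are in m, angles in rad, forces in N, time in s.
With the tool pointing down it reaches from about 0.4 to 0.85 m from the base axis. Payload 4.4 kg.
Tool frame: the origin (TCP) lies between the finger pads; the fingertips stand 22 mm ahead of it and the grasp point (between the pads) lies 3 mm ahead of it; z points along the fingers, y is the direction in which the jaws open and shut (so a half turn about z gives the same grasp; the last joint's range is limited). The gripper opens to 94 mm and grips with 3 to 60 N. Pads are 16 mm wide; open, the fingers measure 119 mm over their backs; the gripper's body (75 mm by 177 mm) begins 78 mm behind the grasp point.
Start: joints at [-1.253, 0.628, 0.038, 1.517, -0.027, 0.996, -0.02], TCP at [0.243, 0.603, 0.227] pointing down, gripper open.
Joint ranges: [-3.06, 3.06], [-0.37, 2.12], [-1.25, 1.32], [0.18, 2.47], [-1.1, 4.24], [0.23, 1.98], [-2.94, 2.94]. Speed limits (rad/s): [2.57, 2.57, 3.14, 3.14, 3.14, 3.14, 3.14].

INTERFACE

Orientations are given as [roll, pitch, yaw] about the fixed x, y, z axes, in that order (R = Rz(yaw) Ry(pitch) Rx(roll)).
In Python, from plant import arm gives the robot as it stands.
- The arm moves only by the tool send_rows, never from a script. Its arguments are lists of equal length, an entry for each row: "grip": the finger opening in cm, from 0 to 9.4; "travel": the shift along the world's x, y, z in cm, a list of three; "turn": the turn, a rotation vector about the world's x, y, z in rad, a list of three. A call has 1 to 20 rows; each row is the pose to reach, as a shift and turn from the pose commanded when the call began; what a row does not reach only later rows make up. A row lasts 1/12 s, in which the tool goes at most 41.7 mm and 7.16 degrees, less where a joint would pass 70% of its speed; a pose out of reach is approached as far as the arm can. A call with a gripper value outside its range is refused whole. The fingers move at their own pace and stop on an object; "grip_force" is the grip in N (left out, the last holds). Time passes only in rows, so rows that repeat a pose let the fingers close. It gives the time, the measured TCP pose, the force and the opening at its end, in the units of the state.
- arm.get_obs(): the state, without advancing time (a new reading comes with each control period).
- arm.capture(name): name is "scene" or "top"; returns the picture (400x640x3 uint8, red, green, blue); there is no depth.
- arm.camera_params(name): a dict with "mtx" (3x3 intrinsics, pixels), "pose" (4x4, takes a point from camera to world coordinates). Camera axes: x right, y down, z forward; pixel columns grow to the right and rows downward; lengths in m; the calibration is good to about 2 mm. A picture is of the moment at which its call begins. camera_params takes no time and is no camera call.
- arm.finish_job(): hands the job in, once; it reports no verdict.
The state is a dict: "time_s": time; "qpos": joint angles; "joint_vel": joint speeds; "tau": joint torques, N m; "ee_pos": TCP position; "tcp_rot": TCP orientation; "contact_force": force on the tool from outside, world axes, zero at the start; "torque": the same for the moment, N m; "width": opening from 0.0 (shut) to 1.0 (fully open).
Only numpy, scipy, OpenCV 4.12 (cv2) and the standard library are available. Lean on these libraries where they do the work, as an engineer would, in place of code of your own. Each camera call takes 0.05 s, during which the arm holds its last target.

## Working session

There is one attempt and no reset: what is moved stays moved. The work goes in short steps, Python scripts to look and compute and a tool call to move; the robot and the scene stay as the last step left them, time stands still between calls to the robot, and variables do not carry over. Pictures are saved under pics/ and viewed, and the job is handed in when it is done.

Besides the shell and the picture viewer there is one more tool, called after "Call:" by a JSON object that holds its "api" and its "payload", one argument or row to a line. send_rows: Moves the arm, as the interface text tells. Its arguments: {"type":"object","properties":{"grip":{"type":"array"},"travel":{"type":"array"},"turn":{"type":"array"},"grip_force":{"type":"number"}},"required":["grip","travel","turn"]}

```bash
ls; mkdir -p pics; python3 - <<'E'
from plant import arm
import cv2
for n in ("scene","top"):
    cv2.imwrite(f"pics/{n}0.png",arm.capture(n)[:,:,::-1])
    p=arm.camera_params(n);print(n,p["mtx"].round(1).tolist(),p["pose"].round(4).tolist())
print(arm.get_obs())
E
```

```text
pics
scene [[518.5, 0.0, 309.8], [0.0, 518.5, 199.9], [0.0, 0.0, 1.0]] [[0.5677, -0.6442, 0.5126, -0.2176], [-0.823, -0.4303, 0.3707, -0.4395], [-0.0182, -0.6323, -0.7745, 1.2081], [0.0, 0.0, 0.0, 1.0]]
top [[377.6, 0.0, 316.1], [0.0, 377.6, 199.9], [0.0, 0.0, 1.0]] [[0.0055, -0.9995, 0.0317, 0.4518], [-0.9997, -0.0048, 0.0225, 0.0469], [-0.0223, -0.0318, -0.9992, 1.4324], [0.0, 0.0, 0.0, 1.0]]
{'time_s': 0.1, 'qpos': array([-1.25278427,  0.62926604,  0.03845016,  1.51822552, -0.02700895,
        0.99629602, -0.01999376]), 'joint_vel': array([-1.28419544e-03, -2.78548779e-03, -8.57755515e-04, -4.82572531e-03,
        1.30225786e-03, -1.00026428e-03, -9.10146857e-05]), 'tau': array([ 2.85138594e-03, -5.50805640e+01,  1.14790309e+00, -1.87122166e+01,
       -5.19997173e-02,  1.91882753e-02,  3.98804514e-05]), 'ee_pos': array([0.24316549, 0.60221662, 0.22665169]), 'tcp_rot': array([-3.13991576e+00,  1.22000707e-05,  2.75777856e+00]), 'contact_force': array([0.54166766, 0.17187621, 0.37270972]), 'torque': array([ 0.02386313, -0.00774846, -0.0264601 ]), 'width': 1.0013044074286184}
```

View pics/scene0.png

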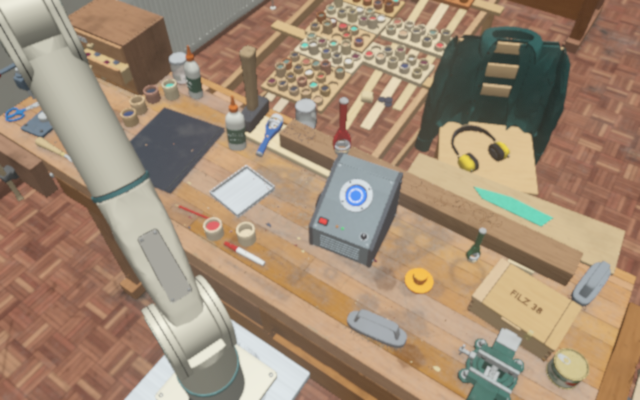

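View pics/top0.png

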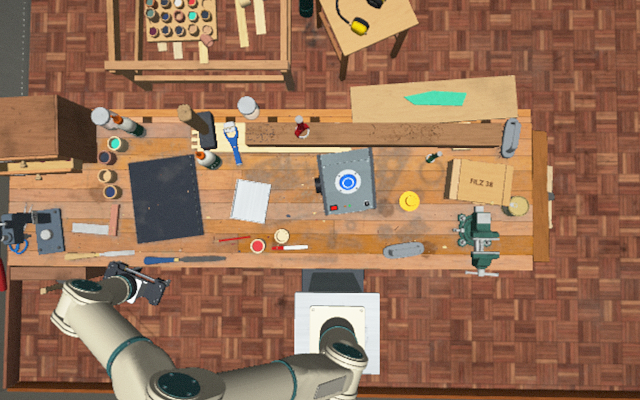

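The views show the extractor at top px (348,182), the bung at (409,201), the tray at (251,201), the cup at (282,237), the punch at (432,157) and the glue bottle at (207,158). Next I'll take crops and measure.

```bash
cat > h.py <<'E'
import numpy as np,cv2
from plant import arm
P={n:arm.camera_params(n) for n in("scene","top")}
def ray(n,uv):
    p=P[n];d=p["pose"][:3,:3]@np.linalg.solve(p["mtx"],[uv[0],uv[1],1.]);return p["pose"][:3,3],d/np.linalg.norm(d)
def onz(n,uv,z):
    o,d=ray(n,uv);return o+d*(z-o[2])/d[2]
def tri(a,b):
    o1,d1=ray("scene",a);o2,d2=ray("top",b)
    A=np.stack([d1,-d2],1);s=np.linalg.lstsq(A,o2-o1,rcond=None)[0]
    p,q=o1+s[0]*d1,o2+s[1]*d2;return (p+q)/2,np.linalg.norm(p-q)
def proj(n,X):
    p=P[n];c=p["pose"][:3,:3].T@(np.asarray(X)-p["pose"][:3,3]);u=p["mtx"]@c;return u[:2]/u[2]
def blobs(img,lo,hi,box,mina=8):
    hsv=cv2.cvtColor(img,cv2.COLOR_BGR2HSV);m=cv2.inRange(hsv,lo,hi)
    k=np.zeros_like(m);x0,y0,x1,y1=box;k[y0:y1,x0:x1]=m[y0:y1,x0:x1]
    n,l,s,c=cv2.connectedComponentsWithStats(k)
    return [(s[i].tolist(),c[i].round(2).tolist()) for i in range(1,n) if s[i][4]>=mina]
def crop(img,box,f,name):
    x0,y0,x1,y1=box;cv2.imwrite(name,cv2.resize(img[y0:y1,x0:x1],None,fx=f,fy=f,interpolation=cv2.INTER_CUBIC))
E
python3 - <<'E'
from h import *
s=cv2.imread("pics/scene0.png");t=cv2.imread("pics/top0.png")
crop(t,(190,130,450,260),3,"pics/tc.png");crop(s,(190,90,450,310),2.7,"pics/sc.png")
print("blue s",blobs(s,(100,120,80),(130,255,255),(300,150,410,250)))
print("blue t",blobs(t,(100,120,80),(130,255,255),(310,140,390,220)))
print("or s",blobs(s,(8,180,150),(25,255,255),(390,250,450,310)))
print("or t",blobs(t,(8,180,150),(25,255,255),(390,180,430,220)))
E
```

```text
blue s [([346, 186, 20, 19, 109], [356.24, 194.47]), ([351, 191, 10, 9, 73], [355.33, 195.15])]
blue t [([340, 175, 16, 15, 95], [347.33, 181.11]), ([344, 179, 8, 8, 49], [347.53, 182.43])]
or s []
or t [([404, 193, 15, 18, 109], [411.78, 201.53])]
```

View pics/tc.png

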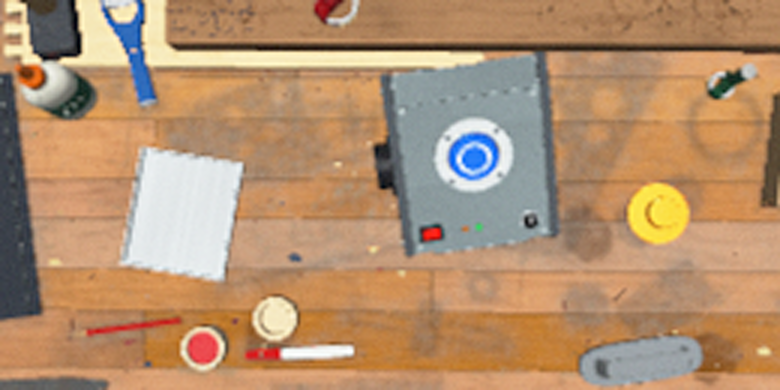

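View pics/sc.png

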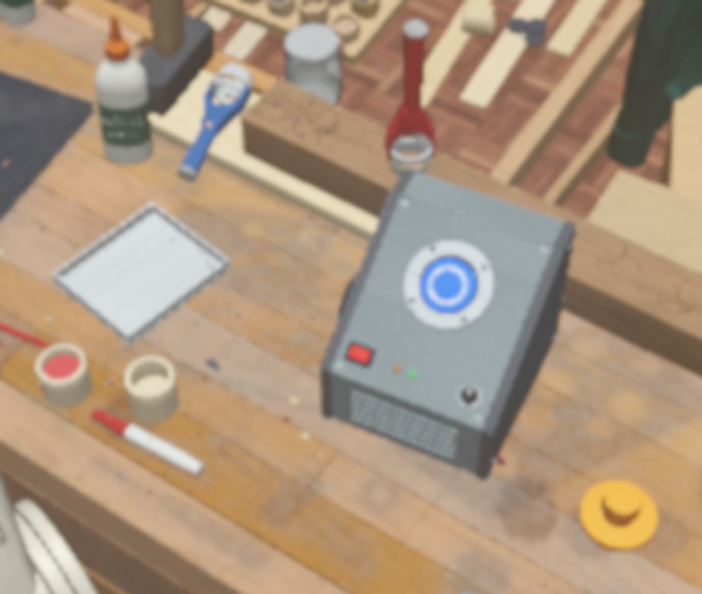

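```bash
python3 - <<'E'
from h import *
s=cv2.imread("pics/scene0.png");t=cv2.imread("pics/top0.png")
def ell(img,lo,hi,box,n,z):
    hsv=cv2.cvtColor(img,cv2.COLOR_BGR2HSV);m=cv2.inRange(hsv,lo,hi);k=np.zeros_like(m);x0,y0,x1,y1=box;k[y0:y1,x0:x1]=m[y0:y1,x0:x1]
    c=np.vstack([a for a in cv2.findContours(k,cv2.RETR_EXTERNAL,cv2.CHAIN_APPROX_NONE)[0] if len(a)>5]);h=cv2.convexHull(c)
    M=cv2.moments(h);cc=(M["m10"]/M["m00"],M["m01"]/M["m00"]);print(n,np.round(cc,2),cv2.boundingRect(h),onz(n,cc,z).round(4));return cc
print("cap");a=ell(s,(100,100,80),(130,255,255),(320,170,390,225),"scene",.163);b=ell(t,(100,100,80),(130,255,255),(330,165,365,200),"top",.163);print(tri(a,b))
print("collar");a=ell(s,(0,0,190),(180,40,255),(330,170,385,222),"scene",.163);b=ell(t,(0,0,190),(180,40,255),(330,165,365,200),"top",.163);print(tri(a,b))
print("bung");a=ell(s,(15,120,150),(30,255,255),(395,255,445,305),"scene",.035);b=ell(t,(15,120,150),(30,255,255),(392,185,425,215),"top",.035);print(tri(a,b))
print("red sw");a=ell(s,(0,150,120),(8,255,255),(310,210,335,235),"scene",.11);b=ell(t,(0,150,120),(8,255,255),(325,200,345,215),"top",.11);r=tri(a,b);print(r)
print("cup rim");
for n,c in(("top",(190+275/3,130+317/3)),("scene",(190+152/2.7,90+377/2.7))):print(onz(n,c,.05))
print("tray corners")
for c in((143,147),(243,163),(222,280),(121,263)):print(onz("top",(190+c[0]/3,130+c[1]/3),.018).round(3))
for c in((153,205),(228,262),(127,339),(55,275)):print(onz("scene",(190+c[0]/2.7,90+c[1]/2.7),.018).round(3))
print("glue bottom",onz("scene",(190+128/2.7,90+155/2.7),0),"tip",tri((190+116/2.7,90+20/2.7),(190+28/3,130+73/3)))
print("punch",onz("top",(190+715/3,130+92/3),0),onz("top",(190+748/3,130+72/3),.135))
# level edges
for a,b,z in(((410,255),(555,235),.1),((383,75),(545,52),.19)):
    A,B=[onz("top",(190+c[0]/3,130+c[1]/3),z) for c in(a,b)];d=A-B;print("yaw",np.degrees(np.arctan2(-d[0],d[1])))
crop(s,(310,140,420,270),6,"pics/sc2.png")
crop(t,(310,140,385,225),7,"pics/tc2.png")
E
```

```text
cap
scene [355.69 195.05] (346, 185, 21, 21) [ 0.5543 -0.0298  0.163 ]
top [347.56 181.61] (340, 174, 16, 16) [ 0.5541 -0.0301  0.163 ]
(array([ 0.55397943, -0.03005557,  0.16352937]), np.float64(0.00010953288542044747))
collar
scene [355.7  194.78] (339, 179, 34, 33) [ 0.5551 -0.0294  0.163 ]
top [347.48 181.25] (335, 169, 26, 25) [ 0.5553 -0.0299  0.163 ]
(array([ 0.5551001 , -0.02965884,  0.16326387]), np.float64(0.0005022005208505977))
bung
scene [418.86 280.07] (404, 267, 31, 27) [ 0.4953 -0.264   0.035 ]
top [409.29 196.25] (395, 185, 30, 27) [ 0.5112 -0.2651  0.035 ]
(array([ 0.50934522, -0.26501608,  0.01706034]), np.float64(0.009478333870136087))
red sw
scene [322.75 220.98] (320, 219, 7, 5) [0.469  0.0168 0.11  ]
top [333.5 207.5] (331, 206, 6, 4) [0.4674 0.0155 0.11  ]
(array([0.4673125 , 0.01560624, 0.11270806]), np.float64(0.0001456398325599841))
cup rim
[0.36402368 0.20318354 0.05      ]
[0.36415339 0.20059373 0.05      ]
tray corners
[0.574 0.375 0.018]
[0.554 0.249 0.018]
[0.408 0.274 0.018]
[0.428 0.401 0.018]
[0.573 0.373 0.018]
[0.552 0.248 0.018]
[0.405 0.273 0.018]
[0.429 0.397 0.018]
glue bottom [0.6332273  0.46364108 0.        ] tip (array([0.6397453 , 0.45560661, 0.20894421]), np.float64(0.005538923581545817))
punch [ 0.64772706 -0.34489557  0.        ] [ 0.65228877 -0.34550973  0.135     ]
yaw 8.17709733110759
yaw 8.241168088724251
```

View pics/tc2.png

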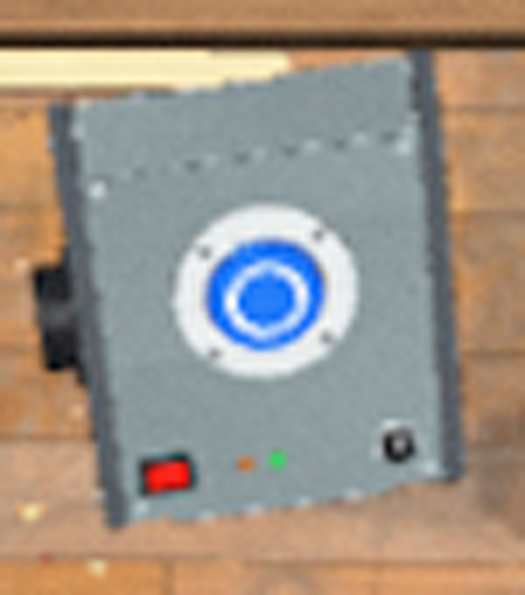

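View pics/sc2.png

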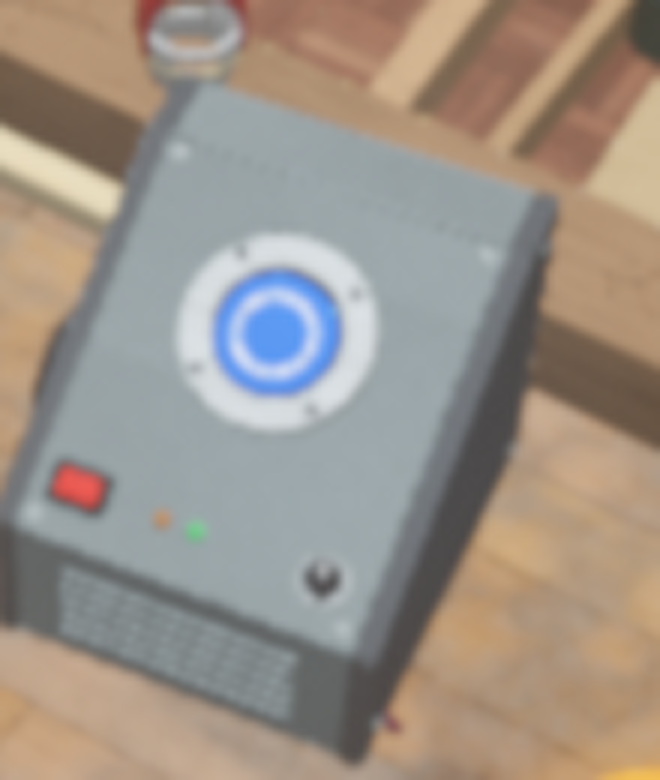

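```bash
cat >> h.py <<'E'
from scipy.spatial.transform import Rotation as Ro
PSI=np.radians(8.2)
M=np.array([.5545,-.0298,.163])
zb=np.array([-.5*np.cos(PSI),-.5*np.sin(PSI),np.sqrt(.75)]);yb=np.array([-np.sin(PSI),np.cos(PSI),0]);xb=np.cross(yb,zb)
def Rtool(zt,yt):
    zt=zt/np.linalg.norm(zt);yt=yt-zt*(yt@zt);yt/=np.linalg.norm(yt);return np.stack([np.cross(yt,zt),yt,zt],1)
RB=Rtool(-zb,yb)
def now():
    o=arm.get_obs();return o,np.array(o["ee_pos"]),Ro.from_euler("xyz",o["tcp_rot"]).as_matrix()
def plan(p,R=None):
    o,q,C=now();t=(np.asarray(p)-q)*100
    r=np.zeros(3) if R is None else Ro.from_matrix(R@C.T).as_rotvec()
    print("t",round(o["time_s"],2),"pos",q.round(4),"travel cm",t.round(2),"turn",r.round(3),"F",o["contact_force"].round(1),"w",round(o["width"]*9.4,2))
E
python3 - <<'E'
from h import *
s=cv2.imread("pics/scene0.png");t=cv2.imread("pics/top0.png")
print(t[201,409],t[205,400],s[282,410])
for lo in((18,170,180),(20,190,200),(16,200,200)):
  for img,n,box in((s,"scene",(400,262,440,300)),(t,"top",(394,185,425,215))):
    b=blobs(img,lo,(30,255,255),box,20)
    for x in b: print(lo,n,x)
    m=cv2.inRange(cv2.cvtColor(img,cv2.COLOR_BGR2HSV),lo,(30,255,255));k=np.zeros_like(m);x0,y0,x1,y1=box;k[y0:y1,x0:x1]=m[y0:y1,x0:x1]
    c=max(cv2.findContours(k,0,1)[0],key=cv2.contourArea);h=cv2.convexHull(c);Mo=cv2.moments(h);print(onz(n,(Mo["m10"]/Mo["m00"],Mo["m01"]/Mo["m00"]),.035))
plan(M+zb*.13,RB)
E
```

```text
[ 74 226 251] [ 73 190 235] [ 88 193 242]
[ 0.51048523 -0.27817335  0.035     ]
(18, 170, 180) top ([399, 191, 20, 20, 303], [408.79, 200.69])
[ 0.49538921 -0.26309136  0.035     ]Traceback (most recent call last):
  File "<stdin>", line 9, in <module>
ValueError: max() iterable argument is empty
```

```bash
python3 - <<'E'
from h import *
plan(M+zb*.13,RB); print(zb,xb)
E
```

```text
t 0.1 pos [0.2432 0.6022 0.2267] travel cm [ 24.7  -64.13   4.89] turn [-0.062 -0.526  0.515] F [0.5 0.2 0.4] w 9.41
[-0.49488812 -0.07131447  0.8660254 ] [0.85717136 0.12352028 0.5       ]
```

Call:
{"api": "send_rows", "payload": {
  "grip": [0, 0, 0, 0, 0, 0, 0, 0, 0, 0, 0, 0, 0, 0, 0, 0, 0, 0, 0, 0],
  "travel": [
    [0, 0, 4],
    [2, -3, 7],
    [4, -7, 8],
    [6, -11, 8],
    [8, -15, 8],
    [10, -19, 8],
    [12, -23, 8],
    [14, -27, 8],
    [15, -31, 8],
    [16, -35, 8],
    [17, -39, 8],
    [18, -43, 8],
    [19, -47, 8],
    [20, -51, 8],
    [21, -55, 8],
    [22, -59, 8],
    [24.7, -64.1, 7],
    [24.7, -64.1, 6],
    [24.7, -64.1, 4.9],
    [24.7, -64.1, 4.9]
  ],
  "turn": [
    [0, 0, 0],
    [0, 0, 0],
    [0, -0.05, 0.05],
    [0, -0.1, 0.1],
    [-0.01, -0.15, 0.15],
    [-0.02, -0.2, 0.2],
    [-0.03, -0.25, 0.25],
    [-0.03, -0.3, 0.3],
    [-0.04, -0.35, 0.35],
    [-0.05, -0.4, 0.4],
    [-0.05, -0.45, 0.45],
    [-0.06, -0.5, 0.5],
    [-0.062, -0.526, 0.515],
    [-0.062, -0.526, 0.515],
    [-0.062, -0.526, 0.515],
    [-0.062, -0.526, 0.515],
    [-0.062, -0.526, 0.515],
    [-0.062, -0.526, 0.515],
    [-0.062, -0.526, 0.515],
    [-0.062, -0.526, 0.515]
  ],
  "grip_force": 20
}}

```text
time_s: 1.77
ee_pos: [0.4546, 0.0419, 0.2945]
tcp_rot: [3.124, 0.49, -3.004]
contact_force: [-0.5, 0.9, -0.3]
width: 0.005
```

```bash
python3 - <<'E'
from h import *
plan(M+zb*.032,RB);print(arm.get_obs()["qpos"].round(2))
cv2.imwrite("pics/s1.png",arm.capture("scene")[:,:,::-1])
crop(cv2.imread("pics/s1.png"),(250,60,450,260),3,"pics/s1c.png")
E
```

```text
t 1.77 pos [0.4546 0.0419 0.2945] travel cm [  8.41  -7.39 -10.38] turn [-0.011 -0.035 -0.003] F [-0.5  0.9 -0.3] w 0.05
[-0.66  0.07  0.56  2.37 -0.3   0.24  1.88]
```

View pics/s1c.png

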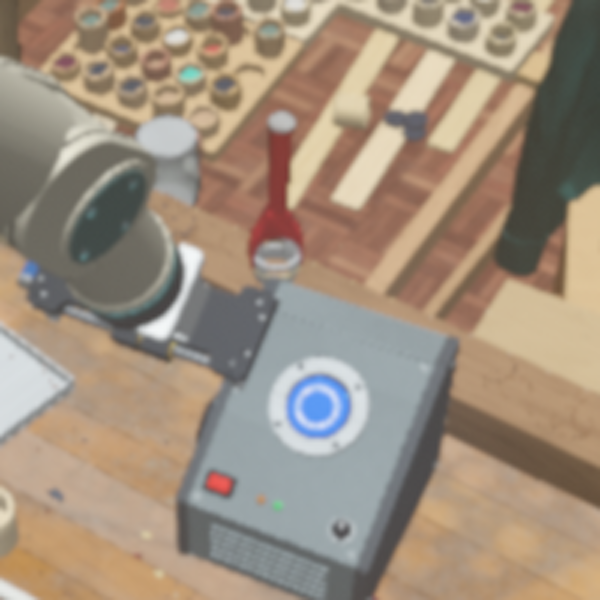

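Call:
{"api": "send_rows", "payload": {
  "grip": [0, 0, 0, 0, 0, 0, 0, 0, 0, 0],
  "travel": [
    [2, -2, 0],
    [5, -5, 0],
    [6.5, -7, -1],
    [7, -7.2, -3],
    [7, -7.2, -5],
    [7, -7.2, -7],
    [7, -7.2, -8],
    [7, -7.2, -8],
    [7, -7.2, -8],
    [7, -7.2, -8]
  ],
  "turn": [
    [0, 0, 0],
    [0, 0, 0],
    [-0.01, -0.02, 0],
    [-0.011, -0.035, -0.003],
    [-0.011, -0.035, -0.003],
    [-0.011, -0.035, -0.003],
    [-0.011, -0.035, -0.003],
    [-0.011, -0.035, -0.003],
    [-0.011, -0.035, -0.003],
    [-0.011, -0.035, -0.003]
  ]
}}

```text
time_s: 2.65
ee_pos: [0.5279, -0.0481, 0.2379]
tcp_rot: [3.127, 0.49, -2.973]
contact_force: [0.3, 0.2, 0.3]
width: 0.006
```

```bash
python3 - <<'E'
from h import *
plan(M+zb*.032,RB);print(arm.get_obs()["qpos"].round(2))
E
```

```text
t 2.65 pos [ 0.5279 -0.0481  0.2379] travel cm [ 1.08  1.6  -4.71] turn [-0.008 -0.035 -0.033] F [0.3 0.2 0.3] w 0.06
[ 0.04  0.3   0.14  2.27 -1.1   0.23  2.94]
```

Call:
{"api": "send_rows", "payload": {
  "grip": [0, 0, 0, 0, 0, 0, 0, 0, 0, 0],
  "travel": [
    [0, 0, 2],
    [0, 0, 5],
    [2, 1, 8],
    [3, 2, 8],
    [3, 2, 8],
    [3, 2, 8],
    [3, 2, 8],
    [3, 2, 8],
    [3, 2, 8],
    [3, 2, 8]
  ],
  "turn": [
    [0, 0.1, 0],
    [0, 0.2, 0],
    [0, 0.3, 0],
    [0, 0.4, 0],
    [0, 0.4, 0],
    [0, 0.4, 0],
    [0, 0.4, 0],
    [0, 0.4, 0],
    [0, 0.4, 0],
    [0, 0.4, 0]
  ]
}}

```text
time_s: 3.48
ee_pos: [0.5566, -0.0288, 0.3175]
tcp_rot: [3.061, 0.095, -2.994]
contact_force: [0.1, 0.1, 0.3]
width: 0.007
```

```bash
python3 - <<'E'
from h import *
plan(M+zb*.12,RB);print(arm.get_obs()["qpos"].round(2), arm.get_obs()["tcp_rot"])
E
```

```text
t 3.48 pos [ 0.5566 -0.0288  0.3175] travel cm [-6.15 -0.95 -5.06] turn [-0.015 -0.435 -0.029] F [0.1 0.1 0.3] w 0.07
[-0.36  0.42  0.62  1.74 -0.41  1.03  2.14] [ 3.0606712   0.09464095 -2.99388694]
```

Call:
{"api": "send_rows", "payload": {
  "grip": [0, 0, 0, 0, 0, 0, 0, 0],
  "travel": [
    [0, 0, 0],
    [0, 0, 0],
    [0, 0, 0],
    [0, 0, 0],
    [0, 0, 0],
    [0, 0, 0],
    [0, 0, 0],
    [0, 0, 0]
  ],
  "turn": [
    [0.1, 0, 0],
    [0.2, 0, 0],
    [0.3, 0, 0],
    [0.4, 0, 0],
    [0.5, 0, 0],
    [0.5, 0, 0],
    [0.5, 0, 0],
    [0.5, 0, 0]
  ]
}}

```text
time_s: 4.15
ee_pos: [0.5578, -0.0282, 0.3179]
tcp_rot: [2.562, 0.155, -3.056]
contact_force: [-0.4, -0.3, 1.0]
width: 0.004
```

```bash
python3 - <<'E'
from h import *
plan(M+zb*.12,RB);print(arm.get_obs()["qpos"].round(2), arm.get_obs()["tcp_rot"])
E
```

```text
t 4.15 pos [ 0.5578 -0.0282  0.3179] travel cm [-6.27 -1.02 -5.1 ] turn [-0.504 -0.419 -0.138] F [-0.4 -0.3  1. ] w 0.04
[ 0.07  0.52  0.44  1.7  -0.81  1.31  2.54] [ 2.56235817  0.15451162 -3.05591173]
```

```bash
cat > kin.py <<'E'
import numpy as np,itertools
from scipy.spatial.transform import Rotation as Ro
from scipy.optimize import least_squares
D=[([-1.2528,.6293,.0385,1.5182,-.027,.9963,-.02],[.2432,.6022,.2267],[-3.1399,0,2.7578]),
([-.66,.07,.56,2.37,-.3,.24,1.88],[.4546,.0419,.2945],[3.124,.49,-3.004]),
([.04,.3,.14,2.27,-1.1,.23,2.94],[.5279,-.0481,.2379],[3.127,.49,-2.973]),
([-.36,.42,.62,1.74,-.41,1.03,2.14],[.5566,-.0288,.3175],[3.0607,.0946,-2.9939]),
([.07,.52,.44,1.7,-.81,1.31,2.54],[.5578,-.0282,.3179],[2.5624,.1545,-3.0559])]
def rots(q,s,c1,c7):
    R=[];A=Ro.from_euler("z",s[0]*q[0]+c1);R.append(A)
    for i,ax in((1,"y"),(2,"z"),(3,"y"),(4,"z"),(5,"y"),(6,"z")):
        A=A*Ro.from_euler(ax,s[i]*q[i]+(c7 if i==6 else 0));R.append(A)
    return R
if __name__=="__main__":
    best=[]
    for s in itertools.product((1,-1),repeat=7):
        if s[1]<0: continue
        for c1 in(0,np.pi/2,np.pi,-np.pi/2):
            for c7 in(0,np.pi/2,np.pi,-np.pi/2):
                e=max((Ro.from_euler("xyz",r).inv()*rots(q,s,c1,c7)[-1]).magnitude() for q,p,r in D)
                best.append((e,s,c1,c7))
    best.sort(key=lambda x:x[0]);print(*best[:4],sep="\n")
E
python3 kin.py
```

```text
(0.00849745258330307, (-1, 1, -1, 1, -1, 1, -1), 0, 1.5707963267948966)
(0.767634345673743, (1, 1, 1, 1, 1, 1, 1), 1.5707963267948966, 0)
(0.8354329546997556, (-1, 1, -1, 1, -1, 1, -1), 1.5707963267948966, 3.141592653589793)
(0.8416479786917686, (-1, 1, -1, 1, -1, 1, -1), -1.5707963267948966, 0)
```

```bash
cat >> kin.py <<'E'
S=(-1,1,-1,1,-1,1,-1);C1,C7=0,np.pi/2
def cols(q):
    R=[r.as_matrix() for r in rots(q,S,C1,C7)]
    return np.stack([[0,0,1],R[2][:,0],R[2][:,2],R[4][:,0],R[4][:,2],R[5][:,0],R[6][:,2]],1),R[-1]
A=np.vstack([cols(q)[0] for q,_,_ in D]);b=np.hstack([p for _,p,_ in D])
L=np.linalg.lstsq(A,b,rcond=None)[0]
if __name__=="__main__": print(L.round(4),np.abs(A@L-b).max())
lo=np.array([-3.06,-.37,-1.25,.18,-1.1,.23,-2.94]);hi=np.array([3.06,2.12,1.32,2.47,4.24,1.98,2.94])
def fk(q):
    c,R=cols(q);return c@L,R
def ik(p,R,q0,w=.02):
    f=lambda q:np.r_[(fk(q)[0]-p)*10,(Ro.from_matrix(R).inv()*Ro.from_matrix(fk(q)[1])).as_rotvec()*3,w*(q-q0)*.1]
    r=least_squares(f,np.clip(q0,lo+.01,hi-.01),bounds=(lo,hi));a=fk(r.x)
    return r.x,np.linalg.norm(a[0]-p),np.linalg.norm((Ro.from_matrix(R).inv()*Ro.from_matrix(a[1])).as_rotvec())
E
python3 kin.py
cat > t.py <<'E'
from h import *; import kin
rng=np.random.default_rng(0)
for sgn in(1,-1):
  R=Rtool(-zb,sgn*yb)
  out=[]
  for d in(.03,.12):
   for k in range(40):
    q0=rng.uniform(kin.lo,kin.hi);x,e,a=kin.ik(M+zb*d,R,q0)
    if e<.002 and a<.01: out.append((d,np.min(np.minimum(x-kin.lo,kin.hi-x)[[0,1,2,3,4,5,6]]),x.round(2)))
  out.sort(key=lambda o:(o[0],-o[1]))
  for d in(.03,.12):
    print(sgn,d)
    for o in [o for o in out if o[0]==d][:7]:print(round(o[1],2),o[2])
E
python3 t.py
```

```text
(0.00849745258330307, (-1, 1, -1, 1, -1, 1, -1), 0, 1.5707963267948966)
(0.767634345673743, (1, 1, 1, 1, 1, 1, 1), 1.5707963267948966, 0)
(0.8354329546997556, (-1, 1, -1, 1, -1, 1, -1), 1.5707963267948966, 3.141592653589793)
(0.8416479786917686, (-1, 1, -1, 1, -1, 1, -1), -1.5707963267948966, 0)
[ 0.3645  0.008   0.5082 -0.0095  0.3818 -0.0147  0.3366] 0.026547051851681575
1 0.03
0.19 [ 0.96  0.68 -1.06  2.27  1.76  0.43  0.24]
0.01 [ 1.04  0.81 -1.24  2.28  1.74  0.61  0.29]
0.0 [ 1.04  0.82 -1.25  2.28  1.74  0.63  0.29]
0.0 [ 1.04  0.82 -1.25  2.28  1.74  0.63  0.29]
0.0 [ 1.04  0.82 -1.25  2.28  1.74  0.63  0.29]
0.0 [ 1.04  0.82 -1.25  2.28  1.74  0.63  0.29]
0.0 [ 0.81  0.56 -0.8   2.27  1.82  0.23  0.13]
1 0.12
0.0 [ 1.15  0.38 -1.13  2.34  1.05  0.23  0.87]
0.0 [ 1.15  0.38 -1.13  2.34  1.05  0.23  0.87]
0.0 [-0.14  0.19  0.31  2.34 -1.05  0.23  2.84]
0.0 [ 1.15  0.38 -1.13  2.34  1.05  0.23  0.87]
0.0 [ 1.15  0.38 -1.13  2.34  1.05  0.23  0.87]
0.0 [ 1.15  0.38 -1.13  2.34  1.05  0.23  0.87]
0.0 [-0.14  0.19  0.31  2.34 -1.05  0.23  2.84]
-1 0.03
0.07 [ 1.01  0.76 -1.17  2.28  1.74  0.54 -2.87]
0.04 [ 0.97  0.7  -1.08  2.27  1.75  0.45 -2.9 ]
0.0 [ 1.04  0.82 -1.25  2.28  1.74  0.63 -2.85]
0.0 [ 1.04  0.82 -1.25  2.28  1.74  0.63 -2.85]
0.0 [ 0.9   0.62 -0.95  2.27  1.78  0.34 -2.94]
0.0 [ 0.9   0.62 -0.95  2.27  1.78  0.34 -2.94]
0.0 [ 0.9   0.62 -0.95  2.27  1.78  0.34 -2.94]
-1 0.12
0.0 [-0.15  0.19  0.32  2.34 -1.05  0.23 -0.29]
0.0 [ 1.15  0.38 -1.13  2.34  1.05  0.23 -2.27]
0.0 [-0.14  0.19  0.31  2.34 -1.05  0.23 -0.3 ]
0.0 [ 1.15  0.38 -1.13  2.34  1.05  0.23 -2.27]
0.0 [-0.14  0.19  0.31  2.34 -1.05  0.23 -0.3 ]
0.0 [ 1.15  0.38 -1.13  2.34  1.05  0.23 -2.27]
0.0 [ 1.22  0.44 -1.25  2.33  1.19  0.32 -2.41]
```

Call:
{"api": "send_rows", "payload": {
  "grip": [0, 0, 0, 0, 0, 0, 0, 0, 0, 0, 0, 0],
  "travel": [
    [0, 0, 0],
    [0, 0, 0],
    [0, 0, 0],
    [0, 0, 0],
    [0, 0, 0],
    [0, 0, 0],
    [0, 0, 0],
    [0, 0, 0],
    [0, 0, 0],
    [0, 0, 0],
    [0, 0, 0],
    [0, 0, 0]
  ],
  "turn": [
    [-0.1, 0, 0],
    [-0.2, 0, 0],
    [-0.3, 0, 0],
    [-0.4, 0, 0],
    [-0.5, 0, 0],
    [-0.6, 0, 0],
    [-0.7, 0, 0],
    [-0.8, 0, 0],
    [-0.9, 0, 0],
    [-1.0, 0, 0],
    [-1.0, 0, 0],
    [-1.0, 0, 0]
  ]
}}

```text
time_s: 5.15
ee_pos: [0.5583, -0.0247, 0.3173]
tcp_rot: [-2.73, 0.013, -2.958]
contact_force: [0.3, -0.5, 0.1]
width: 0.008
```

```bash
cat > log.py <<'E'
import json
def log():
    from plant import arm
    o=arm.get_obs();open("log.txt","a").write(json.dumps([list(o["qpos"]),list(o["ee_pos"]),list(o["tcp_rot"])])+"\n")
    print(round(o["time_s"],2),"q",o["qpos"].round(2),"p",o["ee_pos"].round(4),"r",o["tcp_rot"].round(3),"F",o["contact_force"].round(1),"w",round(o["width"]*9.4,2))
E
python3 -c "
from log import log;log()"
```

```text
5.15 q [-0.81  0.52  0.85  1.76  0.03  0.95  1.69] p [ 0.5583 -0.0247  0.3173] r [-2.73   0.013 -2.958] F [ 0.3 -0.5  0.1] w 0.07
```

```bash
cat > kin2.py <<'E'
import numpy as np,json
from kin import rots,S,C1,C7,lo,hi,D as D0
from scipy.spatial.transform import Rotation as Ro
from scipy.optimize import least_squares
D=[(q,p,r) for q,p,r in D0]+[json.loads(l) for l in open("log.txt")]
def cols(q):
    R=[r.as_matrix() for r in rots(q,S,C1,C7)]
    return np.stack([[0,0,1],R[1][:,1],R[2][:,0],R[2][:,2],R[3][:,1],R[4][:,0],R[4][:,2],R[5][:,0],R[5][:,1],R[6][:,2]],1),R[-1]
use=[i for i in range(10)]
def fit(lam=1e-3):
    A=np.vstack([cols(q)[0]/(.0003 if len(f"{q[0]}")>7 or q[0]==-1.2528 else .008) for q,_,_ in D])
    b=np.hstack([np.array(p)/(.0003 if len(f"{q[0]}")>7 or q[0]==-1.2528 else .008) for q,p,_ in D])
    # weak prior of zero on offsets
    pr=np.array([1/.5,1/.05,1/.05,1/.5,1/.05,1/.05,1/.5,1/.05,1/.05,1/.5]);m=np.array([.365,0,0,.45,0,0,.4,0,0,.35])
    return np.linalg.lstsq(np.vstack([A,np.diag(pr)]),np.r_[b,pr*m],rcond=None)[0]
L=fit()
def fk(q):
    c,R=cols(q);return c@L,R
if __name__=="__main__":
    print(L.round(4))
    for q,p,r in D:print(((fk(q)[0]-p)*1000).round(1),round((Ro.from_euler("xyz",r).inv()*Ro.from_matrix(fk(q)[1])).magnitude(),4))
E
python3 kin2.py
```

```text
[ 3.362e-01 -1.170e-02 -8.000e-04  5.601e-01 -1.430e-02 -1.400e-03
  3.814e-01  1.000e-04 -2.000e-03  3.565e-01]
[-0. -0. -0.] 0.0001
[-3.2  0.7 -2.6] 0.0082
[-0.2 -3.6 -0.4] 0.0085
[-0.2  1.2 -2.4] 0.0025
[2.2 1.3 0.5] 0.0051
[0. 0. 0.] 0.0
```

```bash
cat > sim.py <<'E'
from kin2 import *
def jac(q):
    p,R=fk(q);J=np.zeros((6,7))
    for i in range(7):
        d=np.array(q,float);d[i]+=1e-5;p2,R2=fk(d)
        J[:3,i]=(p2-p)/1e-5;J[3:,i]=Ro.from_matrix(R2@R.T).as_rotvec()/1e-5
    return J
def step_to(q,p,R,n=12,home=None,k=0,wt=np.ones(7)):
    for _ in range(n):
        a,A=fk(q);e=np.r_[p-a,Ro.from_matrix(R@A.T).as_rotvec()]
        act=np.ones(7,bool)
        for it in range(6):
            J=jac(q)*act;W=np.diag(wt);Jp=W@J.T@np.linalg.inv(J@W@J.T+1e-6*np.eye(6))
            dq=Jp@e
            if home is not None: dq+= (np.eye(7)-Jp@J)@(k*(home-q))*act
            bad=act&(((q+dq<lo)&(dq<0))|((q+dq>hi)&(dq>0)))
            if not bad.any():break
            act&=~bad
        q=np.clip(q+dq*act*.7,lo,hi)
    return q
if __name__=="__main__":
    q=np.array([.07,.52,.44,1.7,-.81,1.31,2.54]);p0,R0=fk(q)
    for home,k in((None,0),(np.array([-1.253,.628,.038,1.517,-.027,.996,-.02]),.02),((lo+hi)/2,.02),(np.array([0,.6,0,1.5,0,1,0]),.02)):
        x=q.copy()
        for t in np.arange(.1,1.01,.1):x=step_to(x,p0,Ro.from_rotvec([-t,0,0]).as_matrix()@R0,4,home,k)
        print(x.round(2))
    print("real",[-.81,.52,.85,1.76,.03,.95,1.69])
E
python3 sim.py
```

```text
[-0.81  0.52  0.86  1.76  0.02  0.95  1.69]
[-0.64  0.45  0.56  1.75  0.22  0.97  1.49]
[-0.4   0.41  0.19  1.75  0.4   1.03  1.31]
[-0.5   0.42  0.35  1.75  0.33  1.    1.38]
real [-0.81, 0.52, 0.85, 1.76, 0.03, 0.95, 1.69]
```

```bash
cat > search.py <<'E'
from sim import *
import sys; sys.argv
from multiprocessing import Pool
PSI=np.radians(8.2);M=np.array([.5545,-.0298,.163])
zb=np.array([-.5*np.cos(PSI),-.5*np.sin(PSI),np.sqrt(.75)]);yb=np.array([-np.sin(PSI),np.cos(PSI),0])
def RB(phi):
    R=np.stack([np.cross(yb,-zb),yb,-zb],1);return R@Ro.from_euler("z",phi).as_matrix()
def line(q,p,R,inner=2):
    a,A=fk(q);rv=Ro.from_matrix(R@A.T).as_rotvec();n=int(max(np.linalg.norm(rv)/.12,np.linalg.norm(p-a)/.04))+1
    for i in range(1,n+1):q=step_to(q,a+(p-a)*i/n,Ro.from_rotvec(rv*i/n).as_matrix()@A,inner)
    return step_to(q,p,R,4),n
def err(q,p,R):
    a,A=fk(q);return np.linalg.norm(a-p),Ro.from_matrix(R@A.T).magnitude()
def Rdown(yaw,rx,ry): return (Ro.from_rotvec([rx,ry,0])*Ro.from_euler("xyz",[np.pi,0,yaw])).as_matrix()
Q0=np.array(json.loads(open("log.txt").read().strip().split("\n")[-1])[0])
def trial(seed):
    r=np.random.default_rng(seed);q=Q0.copy();n=0;w=[]
    try:
        for k in range(r.integers(1,3)):
            p=np.array([r.uniform(.45,.7),r.uniform(-.35,.25),r.uniform(.3,.42)]);a=r.uniform(-np.pi,np.pi),r.uniform(-.7,.7),r.uniform(-.4,.5)
            q,m=line(q,p,Rdown(*a));n+=m;w.append((p.round(3).tolist(),np.round(a,3).tolist(),err(q,p,Rdown(*a))))
        phi=r.uniform(-np.pi,np.pi);res=[]
        q,m=line(q,M+zb*.11,RB(phi));n+=m;res.append((q.round(2).tolist(),np.round(err(q,M+zb*.11,RB(phi)),3).tolist()))
        q,m=line(q,M+zb*.012,RB(phi));n+=m;res.append((q.round(2).tolist(),np.round(err(q,M+zb*.012,RB(phi)),3).tolist()))
        mar=min(np.min(np.minimum(q-lo,hi-q)),.2)
        s=sum(10*x[1][0]+x[1][1] for x in res)-.3*mar+.0005*n
        return s,seed,n,w,phi,res
    except Exception as e: return 99,seed,0,str(e),0,0
if __name__=="__main__":
    with Pool() as P: o=P.map(trial,range(600),chunksize=5)
    o.sort(key=lambda x:x[0])
    for x in o[:6]:print(*x,sep="\n  ")
E
nproc; time OMP_NUM_THREADS=1 timeout 560 python3 search.py
```

```text
4
-0.03382238627813426
  473
  20
  [([0.554, -0.126, 0.332], [-2.265, -0.458, -0.277], (np.float64(1.5695832491558045e-05), 8.981988463884517e-05))]
  -1.9473557213728325
  [([0.94, 0.35, -1.06, 2.33, 1.19, 0.25, 2.54], [0.0, 0.0]), ([0.73, 0.62, -0.95, 2.32, 1.9, 0.43, 1.87], [0.0, 0.0])]
-0.0328430904849763
  598
  22
  [([0.694, -0.187, 0.31], [-1.774, -0.49, -0.171], (np.float64(1.6855646898116916e-05), 9.561868745423144e-05))]
  -2.153204637457396
  [([0.94, 0.35, -1.07, 2.33, 1.2, 0.26, 2.74], [0.0, 0.0]), ([0.74, 0.62, -0.96, 2.32, 1.9, 0.44, 2.08], [0.0, 0.0])]
-0.032250182525571366
  343
  23
  [([0.47, -0.191, 0.311], [-1.207, -0.325, -0.163], (np.float64(3.317802060030696e-05), 0.00015510063902730286))]
  -2.08984825218184
  [([0.91, 0.34, -1.02, 2.33, 1.16, 0.23, 2.71], [0.0, 0.0]), ([0.72, 0.61, -0.93, 2.32, 1.91, 0.42, 1.99], [0.0, 0.0])]
-0.03179820114275507
  219
  24
  [([0.523, 0.137, 0.418], [-1.734, 0.442, -0.363], (np.float64(0.08449982063082372), 0.061752167198840524))]
  -2.0638061246241266
  [([0.98, 0.37, -1.12, 2.33, 1.23, 0.29, 2.61], [0.0, 0.0]), ([0.73, 0.61, -0.94, 2.32, 1.91, 0.43, 1.98], [0.0, 0.0])]
-0.031338170280086786
  503
  25
  [([0.512, 0.073, 0.362], [2.521, -0.488, 0.343], (np.float64(1.1787618053434545e-05), 9.802449542372167e-05))]
  -0.8464552206061757
  [([0.98, 0.38, -1.13, 2.33, 1.24, 0.3, 1.39], [0.0, 0.0]), ([0.74, 0.62, -0.96, 2.32, 1.9, 0.44, 0.77], [0.0, 0.0])]
-0.03076479256628527
  541
  26
  [([0.546, -0.184, 0.367], [2.771, -0.401, 0.044], (np.float64(2.7029921202005226e-05), 8.85455884143871e-05))]
  -1.6241166362927766
  [([0.92, 0.34, -1.03, 2.33, 1.17, 0.24, 2.24], [0.0, 0.0]), ([0.72, 0.61, -0.93, 2.32, 1.91, 0.42, 1.53], [0.0, 0.0])]
real	2m8.365s
user	8m13.759s
sys	0m0.425s
```

```bash
cat >> h.py <<'E'
def RBp(phi): return RB@Ro.from_euler("z",phi).as_matrix()
def Rdown(yaw,rx=0,ry=0): return (Ro.from_rotvec([rx,ry,0])*Ro.from_euler("xyz",[np.pi,0,yaw])).as_matrix()
E
python3 - <<'E'
from h import *
plan([.512,.073,.362],Rdown(2.521,-.488,.343))
A=Rdown(2.521,-.488,.343);print("then",(M+zb*.11-[.512,.073,.362])*100,Ro.from_matrix(RBp(-.85)@A.T).as_rotvec())
E
```

```text
t 5.15 pos [ 0.5583 -0.0247  0.3173] travel cm [-4.63  9.77  4.47] turn [-0.183  0.049 -0.802] F [ 0.3 -0.5  0.1] w 0.07
then [ -1.19376927 -11.06445914 -10.37372056] [ 0.28728333 -0.31921387  1.69220935]
```

Call:
{"api": "send_rows", "payload": {
  "grip": [0, 0, 0, 0, 0, 0, 0, 0, 0],
  "travel": [
    [-0.66, 1.4, 0.64],
    [-1.32, 2.8, 1.28],
    [-1.98, 4.2, 1.92],
    [-2.65, 5.6, 2.55],
    [-3.3, 7.0, 3.2],
    [-3.97, 8.4, 3.83],
    [-4.63, 9.77, 4.47],
    [-4.63, 9.77, 4.47],
    [-4.63, 9.77, 4.47]
  ],
  "turn": [
    [-0.026, 0.007, -0.115],
    [-0.052, 0.014, -0.23],
    [-0.078, 0.021, -0.344],
    [-0.105, 0.028, -0.458],
    [-0.131, 0.035, -0.573],
    [-0.157, 0.042, -0.687],
    [-0.183, 0.049, -0.802],
    [-0.183, 0.049, -0.802],
    [-0.183, 0.049, -0.802]
  ]
}}

```text
time_s: 5.9
ee_pos: [0.5126, 0.0671, 0.3626]
tcp_rot: [-2.546, 0.006, 2.516]
contact_force: [-0.1, 0.5, 0.0]
width: 0.005
```

```bash
python3 - <<'E'
from h import *
from log import log;log()
plan(M+zb*.11,RBp(-.85))
import search as se
q=arm.get_obs()["qpos"]
for d in(.11,.012):
    q,n=se.line(q,M+zb*d,RBp(-.85));print(n,q.round(2),se.err(q,M+zb*d,RBp(-.85)))
E
```

```text
5.9 q [-0.89  0.79  1.05  1.38 -0.15  1.63  1.06] p [0.5126 0.0671 0.3626] r [-2.546  0.006  2.516] F [-0.1  0.5  0. ] w 0.05
t 5.9 pos [0.5126 0.0671 0.3626] travel cm [ -1.25 -10.48 -10.43] turn [ 0.285 -0.319  1.699] F [-0.1  0.5  0. ] w 0.05
15 [ 0.98  0.38 -1.13  2.32  1.23  0.3   1.39] (np.float64(4.717327203265202e-05), 0.00011354185233526715)
3 [ 0.73  0.62 -0.95  2.32  1.89  0.43  0.78] (np.float64(2.713631811061676e-05), 2.538643456687057e-05)
```

Call:
{"api": "send_rows", "payload": {
  "grip": [0, 0, 0, 0, 0, 0, 0, 0, 0, 0, 0, 0, 0, 0, 0, 0, 0, 0, 0, 0],
  "travel": [
    [-0.08, -0.7, -0.7],
    [-0.17, -1.4, -1.4],
    [-0.25, -2.1, -2.1],
    [-0.33, -2.8, -2.8],
    [-0.42, -3.5, -3.5],
    [-0.5, -4.2, -4.2],
    [-0.58, -4.9, -4.9],
    [-0.67, -5.6, -5.6],
    [-0.75, -6.3, -6.3],
    [-0.83, -7.0, -7.0],
    [-0.92, -7.7, -7.6],
    [-1.0, -8.4, -8.3],
    [-1.08, -9.1, -9.0],
    [-1.17, -9.8, -9.7],
    [-1.25, -10.5, -10.4],
    [-1.25, -10.5, -10.4],
    [-1.25, -10.5, -10.4],
    [-1.25, -10.5, -10.4],
    [-1.25, -10.5, -10.4],
    [-1.25, -10.5, -10.4]
  ],
  "turn": [
    [0.019, -0.021, 0.113],
    [0.038, -0.043, 0.227],
    [0.057, -0.064, 0.34],
    [0.076, -0.085, 0.453],
    [0.095, -0.106, 0.566],
    [0.114, -0.128, 0.68],
    [0.133, -0.149, 0.793],
    [0.152, -0.17, 0.906],
    [0.171, -0.191, 1.019],
    [0.19, -0.213, 1.133],
    [0.209, -0.234, 1.246],
    [0.228, -0.255, 1.359],
    [0.247, -0.276, 1.472],
    [0.266, -0.298, 1.586],
    [0.285, -0.319, 1.699],
    [0.285, -0.319, 1.699],
    [0.285, -0.319, 1.699],
    [0.285, -0.319, 1.699],
    [0.285, -0.319, 1.699],
    [0.285, -0.319, 1.699]
  ]
}}

```text
time_s: 7.57
ee_pos: [0.4952, -0.0373, 0.2496]
tcp_rot: [-2.766, 0.266, -2.209]
contact_force: [-0.7, -0.5, -0.9]
width: 0.003
```

```bash
python3 - <<'E'
from h import *
from log import log;log()
plan(M+zb*.03,RBp(-.85))
import search as se
q=arm.get_obs()["qpos"]
for d in(.03,.012):
    q,n=se.line(q,M+zb*d,RBp(-.85));print(n,q.round(2),se.err(q,M+zb*d,RBp(-.85)))
E
```

```text
7.57 q [ 0.46  0.25 -0.55  2.31  0.85  0.24  1.61] p [ 0.4952 -0.0373  0.2496] r [-2.766  0.266 -2.209] F [-0.7 -0.5 -0.9] w 0.02
t 7.57 pos [ 0.4952 -0.0373  0.2496] travel cm [ 4.44  0.54 -6.06] turn [ 0.042 -0.065  0.121] F [-0.7 -0.5 -0.9] w 0.02
2 [ 0.65  0.51 -0.8   2.33  1.92  0.29  0.73] (np.float64(3.956180657573128e-05), 4.869936891085556e-05)
1 [ 0.66  0.57 -0.83  2.32  1.97  0.35  0.68] (np.float64(1.3541029932607789e-05), 6.164485203958383e-06)
```

Call:
{"api": "send_rows", "payload": {
  "grip": [0, 0, 0, 0, 0, 0, 0, 0, 0, 0, 0, 0, 0, 0],
  "travel": [
    [0.4, 0.05, -0.6],
    [0.9, 0.1, -1.2],
    [1.4, 0.16, -1.8],
    [1.8, 0.22, -2.4],
    [2.2, 0.27, -3.0],
    [2.7, 0.33, -3.6],
    [3.1, 0.38, -4.2],
    [3.5, 0.43, -4.8],
    [3.9, 0.48, -5.4],
    [4.44, 0.54, -6.06],
    [4.44, 0.54, -6.06],
    [4.44, 0.54, -6.06],
    [4.44, 0.54, -6.06],
    [4.44, 0.54, -6.06]
  ],
  "turn": [
    [0.0, 0.0, 0.0],
    [0.01, -0.01, 0.03],
    [0.02, -0.03, 0.06],
    [0.03, -0.05, 0.09],
    [0.042, -0.065, 0.121],
    [0.042, -0.065, 0.121],
    [0.042, -0.065, 0.121],
    [0.042, -0.065, 0.121],
    [0.042, -0.065, 0.121],
    [0.042, -0.065, 0.121],
    [0.042, -0.065, 0.121],
    [0.042, -0.065, 0.121],
    [0.042, -0.065, 0.121],
    [0.042, -0.065, 0.121]
  ]
}}

```text
time_s: 8.73
ee_pos: [0.5401, -0.0314, 0.1882]
tcp_rot: [-2.736, 0.335, -2.082]
contact_force: [0.5, -0.7, -0.2]
width: 0.002
```

```bash
python3 - <<'E'
from h import *
from log import log;log()
plan(M+zb*.03,RBp(-.85))
E
```

```text
8.73 q [ 0.72  0.55 -0.91  2.32  1.83  0.36  0.82] p [ 0.5401 -0.0314  0.1882] r [-2.736  0.335 -2.082] F [ 0.5 -0.7 -0.2] w 0.02
t 8.73 pos [ 0.5401 -0.0314  0.1882] travel cm [-0.04 -0.05  0.07] turn [-0.    -0.004  0.003] F [ 0.5 -0.7 -0.2] w 0.02
```

Call:
{"api": "send_rows", "payload": {
  "grip": [0, 0, 0, 0, 0, 0],
  "travel": [
    [0.25, 0.04, -0.43],
    [0.4, 0.06, -0.69],
    [0.5, 0.07, -0.87],
    [0.59, 0.09, -1.04],
    [0.64, 0.09, -1.13],
    [0.64, 0.09, -1.13]
  ],
  "turn": [
    [0, 0, 0],
    [0, 0, 0],
    [0, 0, 0],
    [0, 0, 0],
    [0, 0, 0],
    [0, 0, 0]
  ]
}}

```text
time_s: 9.23
ee_pos: [0.5474, -0.0303, 0.1765]
tcp_rot: [-2.736, 0.336, -2.082]
contact_force: [-2.7, -1.1, 6.6]
width: 0.006
```

```bash
python3 - <<'E'
from h import *
from log import log;log()
o,q,_=now();print("d",(q-M)@zb,"lat",(q-M)@xb,(q-M)@yb,"F along zb",o["contact_force"]@zb)
E
```

```text
9.23 q [ 0.71  0.59 -0.93  2.32  1.87  0.41  0.78] p [ 0.5474 -0.0303  0.1765] r [-2.736  0.336 -2.082] F [-2.7 -1.1  6.6] w 0.06
d 0.01520404617334127 lat 0.0006080124795741441 0.000547396095724218 F along zb 7.17288769617548
```

Call:
{"api": "send_rows", "payload": {
  "grip": [0, 0, 0, 0],
  "travel": [
    [0.03, 0, -0.05],
    [0.05, 0.01, -0.09],
    [0.06, 0.01, -0.11],
    [0.06, 0.01, -0.11]
  ],
  "turn": [
    [0, 0, 0],
    [0, 0, 0],
    [0, 0, 0],
    [0, 0, 0]
  ]
}}

```text
time_s: 9.57
ee_pos: [0.548, -0.0302, 0.1755]
tcp_rot: [-2.736, 0.336, -2.082]
contact_force: [-3.2, -0.6, 7.5]
width: 0.004
```

```bash
python3 - <<'E'
from h import *
o,q,_=now();print("d",(q-M)@zb,"F along zb",o["contact_force"]@zb)
E
```

```text
d 0.014102007159056639 F along zb 8.097067297026474
```

Call:
{"api": "send_rows", "payload": {
  "grip": [0, 0, 0, 0],
  "travel": [
    [0.03, 0, -0.05],
    [0.05, 0.01, -0.09],
    [0.05, 0.01, -0.09],
    [0.05, 0.01, -0.09]
  ],
  "turn": [
    [0, 0, 0],
    [0, 0, 0],
    [0, 0, 0],
    [0, 0, 0]
  ]
}}

```text
time_s: 9.9
ee_pos: [0.5482, -0.03, 0.1751]
tcp_rot: [-2.735, 0.335, -2.082]
contact_force: [-8.5, -2.1, 15.5]
width: 0.003
```

```bash
python3 - <<'E'
from h import *
o,q,_=now();print("d",(q-M)@zb,"F along zb",o["contact_force"]@zb)
plan(M+zb*.085,RBp(-.85))
E
```

```text
d 0.013626792890062243 F along zb 17.785078548460405
t 9.9 pos [ 0.5482 -0.03    0.1751] travel cm [-3.57 -0.59  6.15] turn [-0.    -0.003  0.003] F [-8.5 -2.1 15.5] w 0.03
```

Force rose to about 18 N at 8.4 mm of travel, so it has hit the hard stop and the latch should be released. I'll retract and open.

Call:
{"api": "send_rows", "payload": {
  "grip": [0, 0, 0, 0, 9.4, 9.4, 9.4, 9.4, 9.4, 9.4],
  "travel": [
    [-0.6, -0.1, 1.0],
    [-1.3, -0.2, 2.2],
    [-2.0, -0.3, 3.4],
    [-2.7, -0.4, 4.7],
    [-3.2, -0.5, 5.6],
    [-3.6, -0.6, 6.2],
    [-3.6, -0.6, 6.2],
    [-3.6, -0.6, 6.2],
    [-3.6, -0.6, 6.2],
    [-3.6, -0.6, 6.2]
  ],
  "turn": [
    [0, 0, 0],
    [0, 0, 0],
    [0, 0, 0],
    [0, 0, 0],
    [0, 0, 0],
    [0, 0, 0],
    [0, 0, 0],
    [0, 0, 0],
    [0, 0, 0],
    [0, 0, 0]
  ]
}}

```text
time_s: 10.73
ee_pos: [0.5122, -0.036, 0.2357]
tcp_rot: [-2.738, 0.336, -2.083]
contact_force: [-0.1, -0.6, -0.0]
width: 0.394
```

```bash
python3 - <<'E'
from h import *
from log import log;log()
plan(M+zb*.018,RBp(-.85))
cv2.imwrite("pics/s2.png",arm.capture("scene")[:,:,::-1])
crop(cv2.imread("pics/s2.png"),(270,110,430,270),4,"pics/s2c.png")
E
```

```text
10.73 q [ 0.82  0.4  -0.96  2.33  1.42  0.26  1.21] p [ 0.5122 -0.036   0.2357] r [-2.738  0.336 -2.083] F [-0.1 -0.6 -0. ] w 3.71
t 10.73 pos [ 0.5122 -0.036   0.2357] travel cm [ 3.34  0.49 -5.71] turn [-0.002 -0.005  0.003] F [-0.1 -0.6 -0. ] w 3.71
```

View pics/s2c.png

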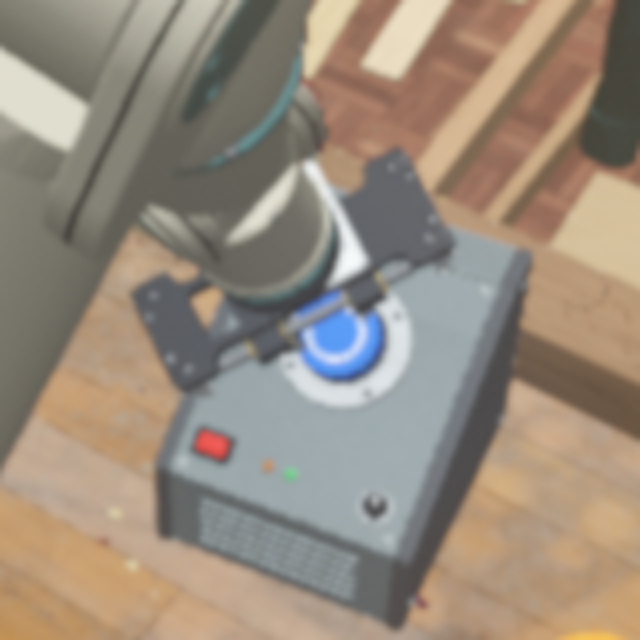

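Sprung out: the blue cap stands proud of the collar at crop px (340,335). I'll open fully, then descend to grip the cap.

Call:
{"api": "send_rows", "payload": {
  "grip": [9.4, 9.4, 9.4, 9.4, 9.4, 9.4, 9.4, 9.4, 9.4, 9.4, 9.4, 9.4, 9.4, 9.4, 9.4, 9.4, 9.4],
  "travel": [
    [0, 0, 0],
    [0, 0, 0],
    [0, 0, 0],
    [0, 0, 0],
    [0, 0, 0],
    [0, 0, 0],
    [0, 0, 0],
    [0, 0, 0],
    [0.5, 0.07, -0.9],
    [1.0, 0.14, -1.7],
    [1.5, 0.22, -2.6],
    [2.0, 0.29, -3.4],
    [2.4, 0.35, -4.1],
    [2.7, 0.4, -4.6],
    [2.94, 0.43, -5.02],
    [2.94, 0.43, -5.02],
    [2.94, 0.43, -5.02]
  ],
  "turn": [
    [0, 0, 0],
    [0, 0, 0],
    [0, 0, 0],
    [0, 0, 0],
    [0, 0, 0],
    [0, 0, 0],
    [0, 0, 0],
    [0, 0, 0],
    [0, 0, 0],
    [0, 0, 0],
    [0, 0, 0],
    [0, 0, 0],
    [0, 0, 0],
    [0, 0, 0],
    [0, 0, 0],
    [0, 0, 0],
    [0, 0, 0]
  ]
}}

```text
time_s: 12.2
ee_pos: [0.5414, -0.0316, 0.186]
tcp_rot: [-2.738, 0.336, -2.083]
contact_force: [-0.2, 0.0, -0.4]
width: 0.996
```

```bash
python3 - <<'E'
from h import *
from log import log;log()
plan(M+zb*.026,RBp(-.85))
E
```

```text
12.2 q [ 0.74  0.57 -0.95  2.32  1.81  0.39  0.84] p [ 0.5414 -0.0316  0.186 ] r [-2.738  0.336 -2.083] F [-0.2  0.  -0.4] w 9.36
t 12.2 pos [ 0.5414 -0.0316  0.186 ] travel cm [ 0.02 -0.   -0.04] turn [-0.002 -0.005  0.003] F [-0.2  0.  -0.4] w 9.36
```

Close on the cap.

Call:
{"api": "send_rows", "payload": {
  "grip": [5, 5, 5, 5, 5, 5, 5, 5, 5, 5],
  "travel": [
    [0, 0, 0],
    [0, 0, 0],
    [0, 0, 0],
    [0, 0, 0],
    [0, 0, 0],
    [0, 0, 0],
    [0, 0, 0],
    [0, 0, 0],
    [0, 0, 0],
    [0, 0, 0]
  ],
  "turn": [
    [0, 0, 0],
    [0, 0, 0],
    [0, 0, 0],
    [0, 0, 0],
    [0, 0, 0],
    [0, 0, 0],
    [0, 0, 0],
    [0, 0, 0],
    [0, 0, 0],
    [0, 0, 0]
  ],
  "grip_force": 20
}}

```text
time_s: 13.03
ee_pos: [0.5414, -0.0316, 0.1861]
tcp_rot: [-2.737, 0.336, -2.083]
contact_force: [-2.5, 0.0, 2.3]
width: 0.592
```

```bash
python3 - <<'E'
from h import *
from log import log;log()
import search as se
q=arm.get_obs()["qpos"];R=RBp(-.85)
for d in(.05,.08,.095,.11,.125):
    q,n=se.line(q,M+zb*d,R);print(d,n,q.round(2),se.err(q,M+zb*d,R))
E
```

```text
13.03 q [ 0.74  0.57 -0.95  2.32  1.81  0.39  0.84] p [ 0.5414 -0.0316  0.1861] r [-2.737  0.336 -2.083] F [-2.5  0.   2.3] w 5.56
0.05 1 [ 0.76  0.5  -0.94  2.33  1.73  0.33  0.91] (np.float64(1.750292748261675e-05), 8.269981390496067e-06)
0.08 1 [ 0.86  0.43 -1.02  2.33  1.5   0.31  1.14] (np.float64(2.3452306456011834e-05), 9.726128253246803e-06)
0.095 1 [ 0.9   0.4  -1.05  2.33  1.36  0.29  1.27] (np.float64(1.1593120308676222e-05), 4.1963766211433645e-06)
0.11 1 [ 0.97  0.37 -1.12  2.32  1.22  0.3   1.4 ] (np.float64(1.1509019009534823e-05), 3.529237124893063e-06)
0.125 1 [ 1.06  0.36 -1.22  2.32  1.1   0.32  1.52] (np.float64(1.1226469179608012e-05), 4.6348807011192636e-06)
```

Call:
{"api": "send_rows", "payload": {
  "grip": [5, 5, 5, 5, 5, 5, 5, 5, 5, 5, 5, 5, 5],
  "travel": [
    [-0.3, -0.04, 0.5],
    [-0.7, -0.1, 1.2],
    [-1.1, -0.16, 1.9],
    [-1.5, -0.22, 2.6],
    [-1.9, -0.27, 3.3],
    [-2.3, -0.33, 4.0],
    [-2.7, -0.39, 4.7],
    [-3.1, -0.45, 5.4],
    [-3.5, -0.5, 6.1],
    [-3.9, -0.56, 6.8],
    [-4.16, -0.6, 7.27],
    [-4.16, -0.6, 7.27],
    [-4.16, -0.6, 7.27]
  ],
  "turn": [
    [0, 0, 0],
    [0, 0, 0],
    [0, 0, 0],
    [0, 0, 0],
    [0, 0, 0],
    [0, 0, 0],
    [0, 0, 0],
    [0, 0, 0],
    [0, 0, 0],
    [0, 0, 0],
    [0, 0, 0],
    [0, 0, 0],
    [0, 0, 0]
  ],
  "grip_force": 25
}}

```text
time_s: 14.12
ee_pos: [0.4997, -0.0383, 0.2589]
tcp_rot: [-2.737, 0.335, -2.084]
contact_force: [0.5, 0.1, -2.4]
width: 0.597
```

```bash
python3 - <<'E'
from h import *
from log import log;log()
import search as se
T=np.array([.490,.324,0])
for yaw in np.arange(-3,3.2,.5):
    q=arm.get_obs()["qpos"];out=[]
    for p,R in((np.array([.47,.02,.32]),Rdown(yaw)),(T+[0,0,.2],Rdown(yaw)),(T+[0,0,.085],Rdown(yaw))):
        q,n=se.line(q,p,R);out.append((n,np.round(se.err(q,p,R),3).tolist()))
    print(round(yaw,1),q.round(2),out)
cv2.imwrite("pics/s3.png",arm.capture("scene")[:,:,::-1])
crop(cv2.imread("pics/s3.png"),(250,90,430,270),4,"pics/s3c.png")
E
```

```text
14.12 q [ 0.96  0.36 -1.1   2.32  1.18  0.29  1.44] p [ 0.4997 -0.0383  0.2589] r [-2.737  0.335 -2.084] F [ 0.5  0.1 -2.4] w 5.61
-3.0 [-0.17  0.85 -0.78  1.8   0.8   0.83  0.37] [(9, [0.0, 0.0]), (9, [0.0, 0.0]), (3, [0.0, 0.0])]
-2.5 [-0.16  0.85 -0.78  1.8   0.8   0.84  0.86] [(6, [0.0, 0.0]), (9, [0.0, 0.0]), (3, [0.0, 0.0])]
-2.0 [-0.14  0.87 -0.83  1.8   0.84  0.86  1.33] [(5, [0.0, 0.0]), (9, [0.0, 0.0]), (3, [0.0, 0.0])]
-1.5 [-0.12  0.88 -0.86  1.8   0.86  0.88  1.81] [(7, [0.0, 0.0]), (9, [0.0, 0.0]), (3, [0.0, 0.0])]
-1.0 [-0.1   0.9  -0.9   1.8   0.9   0.91  2.29] [(11, [0.038, 0.018]), (8, [0.0, 0.0]), (3, [0.0, 0.0])]
-0.5 [-0.04  0.97 -1.05  1.8   1.    1.02  2.7 ] [(15, [0.17, 0.072]), (6, [0.0, 0.0]), (3, [0.0, 0.0])]
0.0 [-0.02  1.1  -1.24  1.94  1.24  1.13  2.89] [(19, [0.264, 0.106]), (7, [0.111, 0.059]), (3, [0.059, 0.033])]
0.5 [-0.13  1.   -1.24  2.33  1.43  1.    2.81] [(23, [0.349, 0.149]), (7, [0.235, 0.114]), (5, [0.194, 0.106])]
1.0 [-0.34  0.77 -0.46  1.81  0.51  0.69 -1.67] [(27, [0.0, 0.0]), (9, [0.0, 0.0]), (3, [0.0, 0.0])]
1.5 [-0.31  0.78 -0.52  1.81  0.56  0.71 -1.22] [(23, [0.0, 0.0]), (9, [0.0, 0.0]), (3, [0.0, 0.0])]
2.0 [-0.27  0.79 -0.58  1.81  0.63  0.74 -0.77] [(19, [0.0, 0.0]), (9, [0.0, 0.0]), (3, [0.0, 0.0])]
2.5 [-0.23  0.81 -0.66  1.8   0.69  0.77 -0.33] [(15, [0.0, 0.0]), (9, [0.0, 0.0]), (3, [0.0, 0.0])]
3.0 [-0.19  0.84 -0.73  1.8   0.76  0.81  0.12] [(11, [0.0, 0.0]), (9, [0.0, 0.0]), (3, [0.0, 0.0])]
```

View pics/s3c.png

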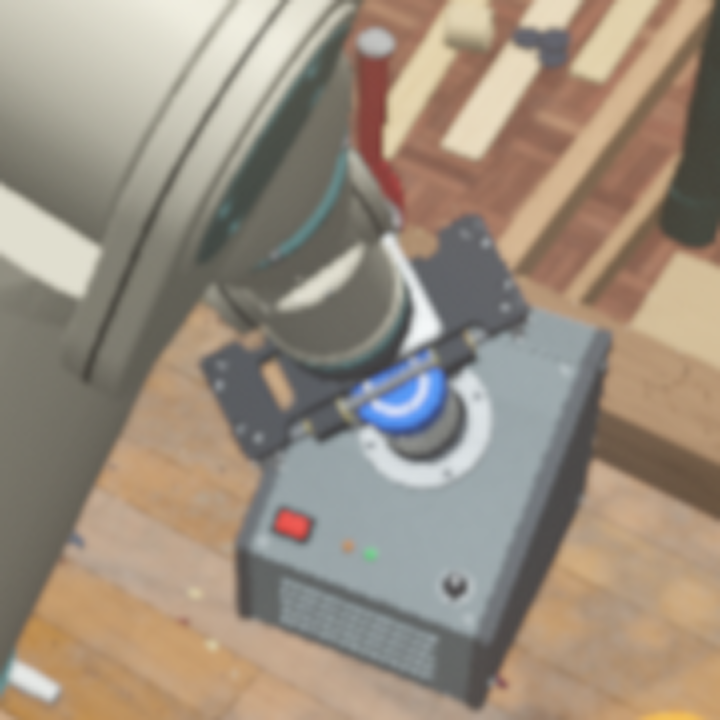

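```bash
python3 - <<'E'
from h import *
plan([.47,.02,.34],Rdown(-2.2))
print(Ro.from_matrix(Rdown(-2.2)).as_euler("xyz"))
import search as se
q=arm.get_obs()["qpos"]
for p,R in((np.array([.4997,-.038,.31]),RBp(-.85)),(np.array([.47,.02,.34]),Rdown(-2.2)),(np.array([.49,.324,.2]),Rdown(-2.2)),(np.array([.49,.324,.1]),Rdown(-2.2))):
    q,n=se.line(q,p,R);print(q.round(2),se.err(q,p,R))
E
```

```text
t 14.17 pos [ 0.4998 -0.0382  0.2587] travel cm [-2.98  5.82  8.13] turn [-0.062  0.516 -0.046] F [-0.6 -0.3 -2.1] w 5.56
[-3.14159265e+00  2.22044605e-16 -2.20000000e+00]
[ 1.11  0.26 -1.2   2.24  0.59  0.33  2.03] (np.float64(1.9003833206363666e-05), 2.754527449365028e-05)
[ 0.68  0.41 -1.1   1.81  0.39  1.17  1.96] (np.float64(9.888694525392107e-06), 8.035865826865622e-05)
[-0.11  0.71 -0.88  1.71  0.63  1.03  1.3 ] (np.float64(2.9055056717903854e-05), 2.789924671302109e-06)
[-0.17  0.83 -0.78  1.79  0.76  0.85  1.2 ] (np.float64(2.7133879239981057e-05), 4.908419359974016e-06)
```

Call:
{"api": "send_rows", "payload": {
  "grip": [5, 5, 5, 5, 5, 5, 5, 5, 5, 5, 5, 5, 5, 5, 5, 5, 5, 5, 5, 5],
  "travel": [
    [0, 0, 1],
    [0, 0, 2.3],
    [0, 0, 3.6],
    [0, 0, 5],
    [-0.5, 1, 6.3],
    [-1, 2, 7.5],
    [-1.7, 3, 8.1],
    [-2.3, 4, 8.1],
    [-3, 5.8, 8.1],
    [-3, 8.3, 8.1],
    [-3, 11, 8.1],
    [-2.5, 14, 8.1],
    [-2, 17, 8.1],
    [-1.5, 20, 8.1],
    [-1.2, 23, 7],
    [-1, 26, 5],
    [-1, 29, 2.5],
    [-1, 32, 0],
    [-1, 34.5, -2],
    [-1, 36.2, -4]
  ],
  "turn": [
    [0, 0, 0],
    [0, 0, 0],
    [0, 0, 0],
    [-0.01, 0.06, 0],
    [-0.02, 0.15, -0.01],
    [-0.03, 0.25, -0.02],
    [-0.04, 0.35, -0.03],
    [-0.05, 0.45, -0.04],
    [-0.062, 0.516, -0.046],
    [-0.062, 0.516, -0.046],
    [-0.062, 0.516, -0.046],
    [-0.062, 0.516, -0.046],
    [-0.062, 0.516, -0.046],
    [-0.062, 0.516, -0.046],
    [-0.062, 0.516, -0.046],
    [-0.062, 0.516, -0.046],
    [-0.062, 0.516, -0.046],
    [-0.062, 0.516, -0.046],
    [-0.062, 0.516, -0.046],
    [-0.062, 0.516, -0.046]
  ]
}}

```text
time_s: 15.83
ee_pos: [0.4892, 0.3275, 0.2167]
tcp_rot: [3.141, 0.001, -2.197]
contact_force: [0.3, -0.6, -1.3]
width: 0.592
```

Call:
{"api": "send_rows", "payload": {
  "grip": [5, 5, 5, 5],
  "travel": [
    [0, 0, 0],
    [0, 0, 0],
    [0, 0, 0],
    [0, 0, 0]
  ],
  "turn": [
    [0, 0, 0],
    [0, 0, 0],
    [0, 0, 0],
    [0, 0, 0]
  ]
}}

```text
time_s: 16.17
ee_pos: [0.491, 0.3233, 0.2196]
tcp_rot: [-3.14, 0.001, -2.202]
contact_force: [0.6, -0.1, -1.5]
width: 0.59
```

```bash
python3 - <<'E'
from h import *
from log import log;log()
plan([.49,.324,.097],Rdown(-2.2))
cv2.imwrite("pics/s4.png",arm.capture("scene")[:,:,::-1])
crop(cv2.imread("pics/s4.png"),(180,90,360,250),4,"pics/s4c.png")
E
```

```text
16.17 q [-0.09  0.69 -0.9   1.69  0.61  1.06  1.32] p [0.491  0.3233 0.2196] r [-3.140e+00  1.000e-03 -2.202e+00] F [ 0.6 -0.1 -1.5] w 5.55
t 16.17 pos [0.491  0.3233 0.2196] travel cm [ -0.1    0.07 -12.26] turn [0.    0.002 0.002] F [ 0.6 -0.1 -1.5] w 5.55
```

View pics/s4c.png

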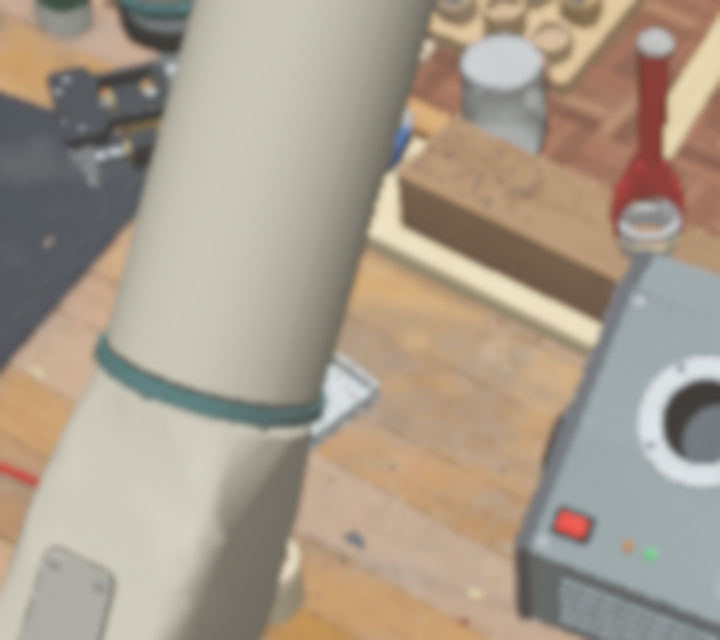

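Call:
{"api": "send_rows", "payload": {
  "grip": [5, 5, 5, 5, 5, 5, 5, 5, 5, 5, 5, 5],
  "travel": [
    [0, 0, -1.5],
    [-0.1, 0, -3],
    [-0.1, 0, -4.5],
    [-0.1, 0, -6],
    [-0.1, 0, -7.5],
    [-0.1, 0, -9],
    [-0.1, 0, -10.2],
    [-0.1, 0, -11],
    [-0.1, 0, -11.4],
    [-0.1, 0, -11.7],
    [-0.1, 0, -11.8],
    [-0.1, 0, -11.8]
  ],
  "turn": [
    [0, 0, 0],
    [0, 0, 0],
    [0, 0, 0],
    [0, 0, 0],
    [0, 0, 0],
    [0, 0, 0],
    [0, 0, 0],
    [0, 0, 0],
    [0, 0, 0],
    [0, 0, 0],
    [0, 0, 0],
    [0, 0, 0]
  ]
}}

```text
time_s: 17.22
ee_pos: [0.4892, 0.3245, 0.1012]
tcp_rot: [-3.141, 0.001, -2.2]
contact_force: [-0.1, 0.2, -1.8]
width: 0.591
```

```bash
python3 - <<'E'
from h import *
from log import log;log()
cv2.imwrite("pics/t4.png",arm.capture("top")[:,:,::-1])
crop(cv2.imread("pics/t4.png"),(190,110,390,260),4,"pics/t4c.png")
E
```

```text
17.22 q [-0.16  0.83 -0.79  1.8   0.77  0.85  1.19] p [0.4892 0.3245 0.1012] r [-3.141e+00  1.000e-03 -2.200e+00] F [-0.1  0.2 -1.8] w 5.56
```

View pics/t4c.png

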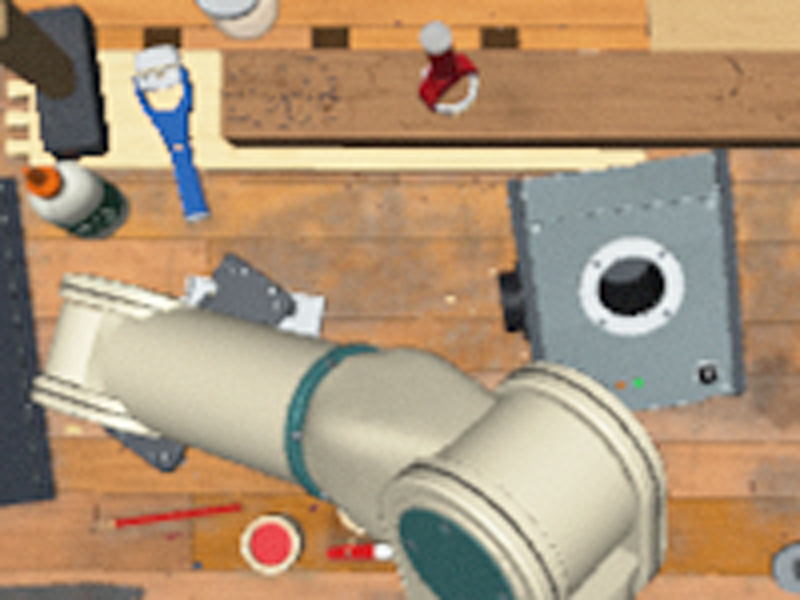

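Bay empty, glue bottle standing at its place, gripper above the tray. Now the last few mm down.

Call:
{"api": "send_rows", "payload": {
  "grip": [5, 5, 5, 5],
  "travel": [
    [0, 0, -0.15],
    [0, 0, -0.3],
    [0, 0, -0.4],
    [0, 0, -0.4]
  ],
  "turn": [
    [0, 0, 0],
    [0, 0, 0],
    [0, 0, 0],
    [0, 0, 0]
  ]
}}

```text
time_s: 17.6
ee_pos: [0.4893, 0.3248, 0.0977]
tcp_rot: [-3.141, 0.001, -2.2]
contact_force: [-0.9, -1.2, 3.7]
width: 0.592
```

Call:
{"api": "send_rows", "payload": {
  "grip": [9.4, 9.4, 9.4, 9.4, 9.4, 9.4, 9.4, 9.4, 9.4, 9.4, 9.4, 9.4, 9.4, 9.4, 9.4, 9.4],
  "travel": [
    [0, 0, 0],
    [0, 0, 0],
    [0, 0, 0],
    [0, 0, 0],
    [0, 0, 0],
    [0, 0, 0],
    [0, 0, 0],
    [0, 0, 0.5],
    [0, 0, 1.5],
    [0, 0, 3],
    [0, 0, 5],
    [0, 0, 7.5],
    [0, 0, 10.5],
    [0, 0, 13],
    [0, 0, 16],
    [0, 0, 19]
  ],
  "turn": [
    [0, 0, 0],
    [0, 0, 0],
    [0, 0, 0],
    [0, 0, 0],
    [0, 0, 0],
    [0, 0, 0],
    [0, 0, 0],
    [0, 0, 0],
    [0, 0, 0],
    [0, 0, 0],
    [0, 0, 0],
    [0, 0, 0],
    [0, 0, 0],
    [0, 0, 0],
    [0, 0, 0],
    [0, 0, 0]
  ]
}}

```text
time_s: 18.93
ee_pos: [0.4884, 0.3242, 0.2891]
tcp_rot: [3.141, 0.001, -2.199]
contact_force: [-0.7, 0.2, -0.6]
width: 0.998
```

```bash
cat > s5.py <<'E'
from h import *
from log import log;log()
import search as se
B=np.array([.4954,-.2636,0])
o,p0,R0=now()
for yaw in (-2.2,-2.6,-3.0,2.8,2.4,-1.8,-1.4):
    q=o["qpos"];out=[]
    for p,R in((np.array([.49,.03,.32]),Rdown(yaw)),(B+[0,0,.16],Rdown(yaw)),(B+[0,0,.061],Rdown(yaw)),(B+[0,0,.25],Rdown(yaw))):
        q,n=se.line(q,p,R);out.append((np.round(se.err(q,p,R),3).tolist()))
    print(yaw,q.round(2),out)
    for dphi in(0,.5,-.5,1.,-1):
        # jaw angle in bay: natural tilt of down pose, plus offset
        x=q.copy();phi=-.85+(-2.2-yaw)+dphi if False else dphi-.85
        ok=[]
        for d in(.14,.1,.06,.05):
            x,n=se.line(x,M+zb*d,RBp(phi));ok.append(np.round(se.err(x,M+zb*d,RBp(phi)),3).tolist())
        print("   phi",phi,n,x.round(2),ok)
E
python3 s5.py
```

```text
18.93 q [-0.07  0.62 -0.95  1.61  0.54  1.2   1.38] p [0.4884 0.3242 0.2891] r [ 3.141e+00  1.000e-03 -2.199e+00] F [-0.7  0.2 -0.6] w 9.38
-2.2 [ 1.04  0.64 -0.99  1.73  0.6   1.11  2.38] [[0.0, 0.0], [0.0, 0.0], [0.0, 0.0], [0.0, 0.0]]
   phi -0.85 1 [ 0.75  0.49 -0.91  2.33  1.74  0.31  0.9 ] [[0.0, 0.0], [0.0, 0.0], [0.0, 0.0], [0.0, 0.0]]
   phi -0.35 1 [ 0.77  0.5  -0.95  2.33  1.72  0.33  0.42] [[0.044, 0.03], [0.0, 0.0], [0.0, 0.0], [0.0, 0.0]]
   phi -1.35 1 [ 0.75  0.49 -0.91  2.33  1.74  0.31  1.4 ] [[0.0, 0.0], [0.0, 0.0], [0.0, 0.0], [0.0, 0.0]]
   phi 0.15000000000000002 1 [ 0.77  0.5  -0.95  2.33  1.72  0.34 -0.08] [[0.028, 0.017], [0.002, 0.002], [0.0, 0.0], [0.0, 0.0]]
   phi -1.85 1 [ 0.79  0.51 -0.99  2.33  1.71  0.36  1.93] [[0.0, 0.0], [0.0, 0.0], [0.0, 0.0], [0.0, 0.0]]
-2.6 [ 0.98  0.6  -0.86  1.73  0.51  1.06  2.06] [[0.0, 0.0], [0.0, 0.0], [0.0, 0.0], [0.0, 0.0]]
   phi -0.85 1 [ 0.75  0.49 -0.92  2.33  1.74  0.32  0.91] [[0.045, 0.033], [0.0, 0.0], [0.0, 0.0], [0.0, 0.0]]
   phi -0.35 1 [ 0.75  0.49 -0.92  2.33  1.73  0.32  0.41] [[0.044, 0.027], [0.001, 0.0
[... 3023 characters left out ...]
 [0.0, 0.0], [0.0, 0.0], [0.0, 0.0]]
-1.4 [ 1.08  0.77 -1.21  1.79  0.81  1.17  2.9 ] [[0.0, 0.0], [0.0, 0.0], [0.0, 0.0], [0.041, 0.023]]
   phi -0.85 1 [ 0.74  0.49 -0.91  2.33  1.74  0.31  0.9 ] [[0.0, 0.0], [0.0, 0.0], [0.0, 0.0], [0.0, 0.0]]
   phi -0.35 1 [ 0.77  0.5  -0.95  2.33  1.72  0.33  0.42] [[0.017, 0.013], [0.0, 0.0], [0.0, 0.0], [0.0, 0.0]]
   phi -1.35 1 [ 0.75  0.49 -0.91  2.33  1.74  0.31  1.4 ] [[0.0, 0.0], [0.0, 0.0], [0.0, 0.0], [0.0, 0.0]]
   phi 0.15000000000000002 1 [ 0.75  0.49 -0.91  2.33  1.74  0.31 -0.1 ] [[0.012, 0.008], [0.0, 0.0], [0.0, 0.0], [0.0, 0.0]]
   phi -1.85 1 [ 0.78  0.5  -0.96  2.33  1.72  0.34  1.92] [[0.0, 0.0], [0.0, 0.0], [0.0, 0.0], [0.0, 0.0]]
```

Call:
{"api": "send_rows", "payload": {
  "grip": [9.4, 9.4, 9.4, 9.4, 9.4, 9.4, 9.4, 9.4, 9.4, 9.4, 9.4, 9.4, 9.4, 9.4, 9.4, 9.4, 9.4, 9.4, 9.4, 9.4],
  "travel": [
    [0, -2, 2],
    [0, -5, 3],
    [0, -8, 3],
    [0, -11, 3],
    [0, -14, 3],
    [0, -17, 3],
    [0, -20, 3],
    [0, -23, 3],
    [0, -26, 3],
    [0, -29, 3],
    [0, -32, 3],
    [0, -35, 3],
    [0, -38, 3],
    [0, -41, 3],
    [0, -44, 3],
    [0, -47, 3],
    [0.3, -50, 1],
    [0.5, -53, -1],
    [0.7, -56, -4],
    [0.7, -58.8, -6]
  ],
  "turn": [
    [0, 0, 0],
    [0, 0, 0],
    [0, 0, 0],
    [0, 0, 0],
    [0, 0, 0],
    [0, 0, 0],
    [0, 0, 0],
    [0, 0, 0],
    [0, 0, 0],
    [0, 0, 0],
    [0, 0, 0],
    [0, 0, 0],
    [0, 0, 0],
    [0, 0, 0],
    [0, 0, 0],
    [0, 0, 0],
    [0, 0, 0],
    [0, 0, 0],
    [0, 0, 0],
    [0, 0, 0]
  ]
}}

```text
time_s: 20.6
ee_pos: [0.4955, -0.2653, 0.226]
tcp_rot: [-3.141, -0.0, -2.2]
contact_force: [0.4, -0.0, -0.2]
width: 0.997
```

Call:
{"api": "send_rows", "payload": {
  "grip": [9.4, 9.4, 9.4],
  "travel": [
    [0, 0, 0],
    [0, 0, 0],
    [0, 0, 0]
  ],
  "turn": [
    [0, 0, 0],
    [0, 0, 0],
    [0, 0, 0]
  ]
}}

```text
time_s: 20.85
ee_pos: [0.4965, -0.2626, 0.2278]
tcp_rot: [-3.141, 0.002, -2.199]
contact_force: [-0.0, 0.6, 0.4]
width: 1.001
```

```bash
python3 - <<'E'
from h import *
from log import log;log()
plan([.4954,-.2636,.060],Rdown(-2.2))
for n in("scene","top"):cv2.imwrite(f"pics/{n}6.png",arm.capture(n)[:,:,::-1])
crop(cv2.imread("pics/scene6.png"),(180,90,460,310),2.7,"pics/s6c.png")
crop(cv2.imread("pics/top6.png"),(190,120,450,260),3,"pics/t6c.png")
E
```

```text
20.85 q [ 1.03  0.67 -0.97  1.75  0.62  1.06  2.35] p [ 0.4965 -0.2626  0.2278] r [-3.141e+00  2.000e-03 -2.199e+00] F [-0.   0.6  0.4] w 9.41
t 20.85 pos [ 0.4965 -0.2626  0.2278] travel cm [ -0.11  -0.1  -16.78] turn [-0.001  0.002 -0.001] F [-0.   0.6  0.4] w 9.41
```

View pics/s6c.png

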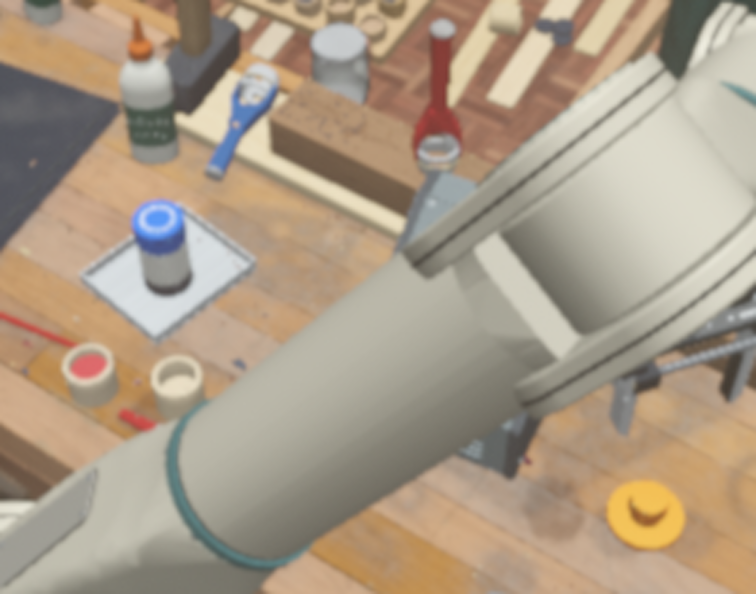

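View pics/t6c.png

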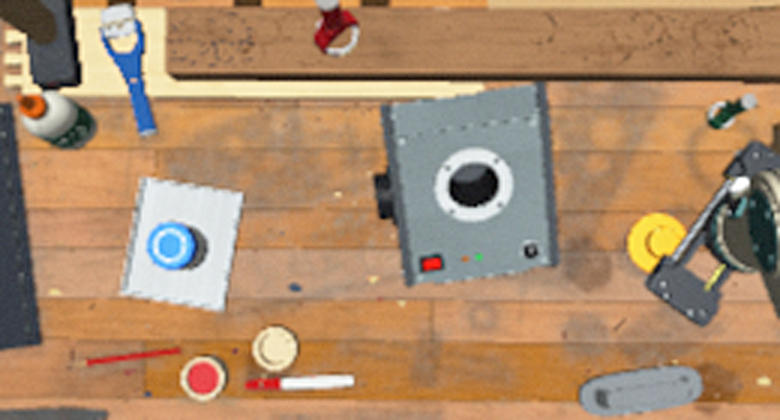

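The cartridge stands upright in the tray at top crop px (172,245), and the bystanders are unmoved. I'll check the gripper-to-bung alignment by projection.

```bash
python3 - <<'E'
from h import *
print(proj("scene",[.4965,-.2626,.206]),proj("top",[.4965,-.2626,.206]), proj("top",[.4954,-.2636,.035]),proj("top",[.4954,-.2636,.066]),proj("scene",[.4954,-.2636,.066]))
t=cv2.imread("pics/top0.png");s=cv2.imread("pics/scene0.png")
crop(t,(390,185,430,220),14,"pics/b1.png");crop(s,(395,255,445,305),12,"pics/b2.png")
E
```

```text
[429.18079212 241.77801671] [420.39607777 198.59538672] [408.88826466 200.52935245] [410.8106712  200.27040927] [420.50944142 273.7048138 ]
```

View pics/b1.png

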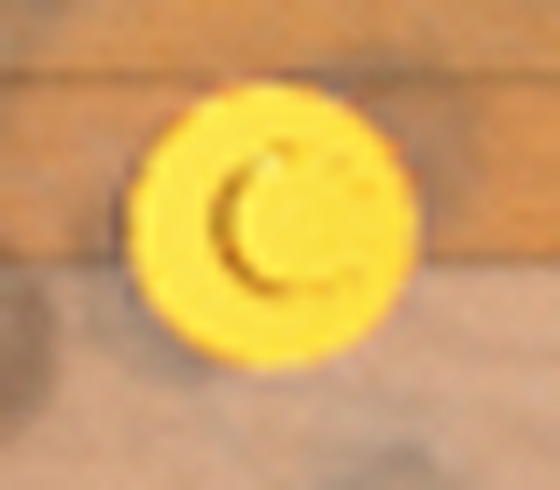

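View pics/b2.png

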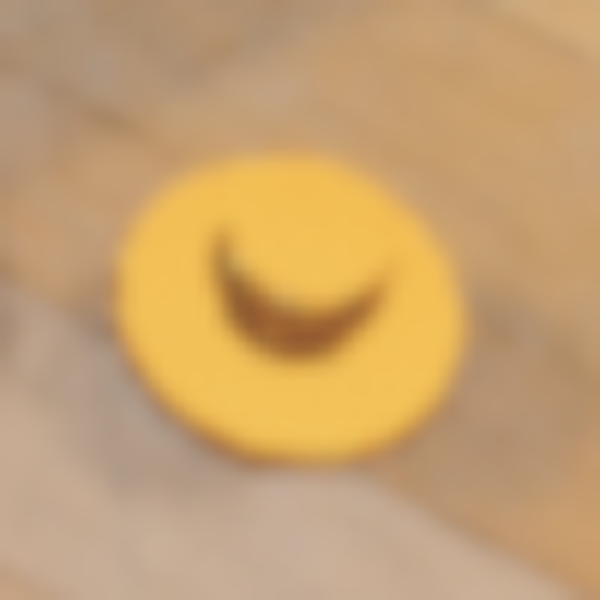

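Call:
{"api": "send_rows", "payload": {
  "grip": [9.4, 9.4, 9.4, 9.4, 9.4, 9.4, 9.4, 9.4, 9.4, 9.4, 9.4, 9.4],
  "travel": [
    [-0.1, -0.1, -2],
    [-0.1, -0.1, -4.5],
    [-0.1, -0.1, -7],
    [-0.1, -0.1, -9.5],
    [-0.1, -0.1, -12],
    [-0.1, -0.1, -14],
    [-0.1, -0.1, -15.5],
    [-0.1, -0.1, -16.2],
    [-0.1, -0.1, -16.7],
    [-0.1, -0.1, -16.7],
    [-0.1, -0.1, -16.7],
    [-0.1, -0.1, -16.7]
  ],
  "turn": [
    [0, 0, 0],
    [0, 0, 0],
    [0, 0, 0],
    [0, 0, 0],
    [0, 0, 0],
    [0, 0, 0],
    [0, 0, 0],
    [0, 0, 0],
    [0, 0, 0],
    [0, 0, 0],
    [0, 0, 0],
    [0, 0, 0]
  ]
}}

```text
time_s: 21.95
ee_pos: [0.4958, -0.2649, 0.061]
tcp_rot: [-3.14, 0.001, -2.2]
contact_force: [0.5, 1.2, 0.3]
width: 0.998
```

```bash
python3 - <<'E'
from h import *
from log import log;log()
plan([.4954,-.2636,.061],Rdown(-2.2))
E
```

```text
21.95 q [ 0.92  0.87 -0.78  1.89  0.88  0.77  2.15] p [ 0.4958 -0.2649  0.061 ] r [-3.14e+00  1.00e-03 -2.20e+00] F [0.5 1.2 0.3] w 9.38
t 21.95 pos [ 0.4958 -0.2649  0.061 ] travel cm [-0.04  0.13  0.  ] turn [ 0.001  0.002 -0.   ] F [0.5 1.2 0.3] w 9.38
```

Call:
{"api": "send_rows", "payload": {
  "grip": [9.4, 3, 3, 3, 3, 3, 3, 3, 3, 3, 3, 3, 3],
  "travel": [
    [0, 0.1, 0],
    [0, 0.1, 0],
    [0, 0.1, 0],
    [0, 0.1, 0],
    [0, 0.1, 0],
    [0, 0.1, 0],
    [0, 0.1, 0],
    [0, 0.1, 0],
    [0, 0.1, 0],
    [0, 0.1, 0],
    [0, 0.1, 0],
    [0, 0.1, 0],
    [0, 0.1, 0]
  ],
  "turn": [
    [0, 0, 0],
    [0, 0, 0],
    [0, 0, 0],
    [0, 0, 0],
    [0, 0, 0],
    [0, 0, 0],
    [0, 0, 0],
    [0, 0, 0],
    [0, 0, 0],
    [0, 0, 0],
    [0, 0, 0],
    [0, 0, 0],
    [0, 0, 0]
  ],
  "grip_force": 30
}}

```text
time_s: 23.03
ee_pos: [0.495, -0.2638, 0.0597]
tcp_rot: [3.142, 0.0, -2.2]
contact_force: [0.0, 0.3, -0.3]
width: 0.373
```

```bash
python3 - <<'E'
from h import *
from log import log;log()
plan([.46,-.15,.30],RBp(-1.35))
import search as se
q=arm.get_obs()["qpos"];p0=arm.get_obs()["ee_pos"]
for p,R in((p0+[0,0,.2],None),(np.array([.48,-.1,.30]),RBp(-1.35)),(M+zb*.13,RBp(-1.35)),(M+zb*.09,RBp(-1.35)),(M+zb*.033,RBp(-1.35))):
    if R is None:R=now()[2]
    q,n=se.line(q,p,R);print(n,p.round(3),q.round(2),np.round(se.err(q,p,R),4))
E
```

```text
23.03 q [ 0.92  0.87 -0.78  1.89  0.88  0.77  2.15] p [ 0.495  -0.2638  0.0597] r [ 3.142  0.    -2.2  ] F [ 0.   0.3 -0.3] w 3.5
t 23.03 pos [ 0.495  -0.2638  0.0597] travel cm [-3.5  11.38 24.03] turn [-0.07  -0.525  0.538] F [ 0.   0.3 -0.3] w 3.5
5 [ 0.495 -0.264  0.26 ] [ 1.05  0.63 -1.    1.71  0.58  1.12  2.39] [0. 0.]
7 [ 0.48 -0.1   0.3 ] [ 1.31  0.3  -1.24  2.26  0.47  0.3   2.81] [0.     0.0001]
2 [ 0.49  -0.039  0.276] [ 1.    0.29 -1.09  2.32  0.89  0.24  2.23] [0. 0.]
2 [ 0.51  -0.036  0.241] [ 0.82  0.37 -0.93  2.33  1.38  0.23  1.75] [0. 0.]
2 [ 0.538 -0.032  0.192] [ 0.72  0.53 -0.9   2.33  1.83  0.35  1.32] [0. 0.]
```

Call:
{"api": "send_rows", "payload": {
  "grip": [3, 3, 3, 3, 3, 3, 3, 3, 3, 3, 3, 3, 3, 3, 3, 3, 3, 3, 3, 3],
  "travel": [
    [0, 0, 1],
    [0, 0, 3.5],
    [0, 0, 7],
    [0, 0, 10.5],
    [0, 0, 14],
    [0, 0, 17.5],
    [0, 0, 20],
    [-0.2, 1.5, 21],
    [-0.4, 3.5, 22],
    [-0.6, 5.5, 23],
    [-0.8, 7.5, 24],
    [-1, 9.5, 24],
    [-1.2, 11.5, 24],
    [-1.3, 13.5, 24],
    [-1.5, 15, 24],
    [-1.5, 16.4, 24],
    [-1.5, 16.4, 24],
    [-1.5, 16.4, 24],
    [-1.5, 16.4, 24],
    [-1.5, 16.4, 24]
  ],
  "turn": [
    [0, 0, 0],
    [0, 0, 0],
    [0, 0, 0],
    [0, 0, 0],
    [0, 0, 0],
    [0, 0, 0],
    [-0.007, -0.053, 0.054],
    [-0.014, -0.105, 0.108],
    [-0.021, -0.158, 0.161],
    [-0.028, -0.21, 0.215],
    [-0.035, -0.263, 0.269],
    [-0.042, -0.315, 0.323],
    [-0.049, -0.368, 0.377],
    [-0.056, -0.42, 0.43],
    [-0.063, -0.473, 0.484],
    [-0.07, -0.525, 0.538],
    [-0.07, -0.525, 0.538],
    [-0.07, -0.525, 0.538],
    [-0.07, -0.525, 0.538],
    [-0.07, -0.525, 0.538]
  ]
}}

```text
time_s: 24.7
ee_pos: [0.4809, -0.1004, 0.3004]
tcp_rot: [-2.629, 0.11, -1.622]
contact_force: [-0.6, -0.5, -1.2]
width: 0.375
```

```bash
python3 - <<'E'
from h import *
from log import log;log()
plan(M+zb*.085,RBp(-1.35))
import search as se
q=arm.get_obs()["qpos"]
for d in(.085,.032):q,n=se.line(q,M+zb*d,RBp(-1.35));print(n,q.round(2),np.round(se.err(q,M+zb*d,RBp(-1.35)),4))
E
```

```text
24.7 q [ 1.3   0.29 -1.23  2.26  0.44  0.3   2.83] p [ 0.4809 -0.1004  0.3004] r [-2.629  0.11  -1.622] F [-0.6 -0.5 -1.2] w 3.52
t 24.7 pos [ 0.4809 -0.1004  0.3004] travel cm [ 3.15  6.46 -6.38] turn [-0.001 -0.     0.002] F [-0.6 -0.5 -1.2] w 3.52
3 [ 0.85  0.41 -1.    2.33  1.45  0.28  1.68] [0. 0.]
2 [ 0.76  0.56 -0.97  2.33  1.8   0.39  1.35] [0. 0.]
```

Call:
{"api": "send_rows", "payload": {
  "grip": [3, 3, 3, 3, 3, 3, 3, 3, 3, 3, 3, 3],
  "travel": [
    [0.4, 0.9, -0.3],
    [0.8, 1.9, -0.8],
    [1.2, 2.9, -1.4],
    [1.6, 3.9, -2.2],
    [2.0, 4.9, -3.2],
    [2.5, 5.8, -4.4],
    [2.9, 6.3, -5.6],
    [3.15, 6.46, -6.4],
    [3.15, 6.46, -6.4],
    [3.15, 6.46, -6.4],
    [3.15, 6.46, -6.4],
    [3.15, 6.46, -6.4]
  ],
  "turn": [
    [0, 0, 0],
    [0, 0, 0],
    [0, 0, 0],
    [0, 0, 0],
    [0, 0, 0],
    [0, 0, 0],
    [0, 0, 0],
    [0, 0, 0],
    [0, 0, 0],
    [0, 0, 0],
    [0, 0, 0],
    [0, 0, 0]
  ]
}}

```text
time_s: 25.7
ee_pos: [0.5121, -0.0354, 0.2361]
tcp_rot: [-2.628, 0.11, -1.621]
contact_force: [0.2, 0.3, -1.6]
width: 0.377
```

```bash
python3 - <<'E'
from h import *
from log import log;log()
plan(M+zb*.045,RBp(-1.35))
for n in("scene","top"):cv2.imwrite(f"pics/{n}7.png",arm.capture(n)[:,:,::-1])
crop(cv2.imread("pics/scene7.png"),(290,120,430,270),4,"pics/s7c.png")
E
```

```text
25.7 q [ 0.81  0.39 -0.93  2.33  1.45  0.24  1.68] p [ 0.5121 -0.0354  0.2361] r [-2.628  0.11  -1.621] F [ 0.2  0.3 -1.6] w 3.54
t 25.7 pos [ 0.5121 -0.0354  0.2361] travel cm [ 2.01  0.24 -3.42] turn [-0.     0.     0.001] F [ 0.2  0.3 -1.6] w 3.54
```

View pics/s7c.png

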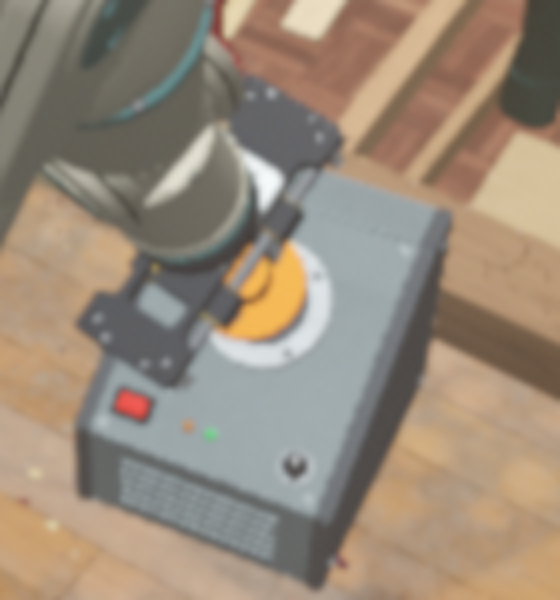

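The bung is over the mouth at crop px (265,290), so I'm inserting it.

Call:
{"api": "send_rows", "payload": {
  "grip": [3, 3, 3, 3, 3, 3, 3, 3],
  "travel": [
    [0.4, 0.05, -0.7],
    [0.8, 0.1, -1.4],
    [1.2, 0.15, -2.05],
    [1.6, 0.2, -2.7],
    [2.0, 0.24, -3.4],
    [2.3, 0.28, -3.9],
    [2.3, 0.28, -3.9],
    [2.3, 0.28, -3.9]
  ],
  "turn": [
    [0, 0, 0],
    [0, 0, 0],
    [0, 0, 0],
    [0, 0, 0],
    [0, 0, 0],
    [0, 0, 0],
    [0, 0, 0],
    [0, 0, 0]
  ]
}}

```text
time_s: 26.47
ee_pos: [0.5345, -0.0326, 0.1968]
tcp_rot: [-2.629, 0.11, -1.621]
contact_force: [-0.7, 0.2, -0.7]
width: 0.375
```

```bash
cat > f.py <<'E'
from h import *
o,q,_=now();F=o["contact_force"];print(o["time_s"],"d",round((q-M)@zb,4),"lat",((q-M)@xb).round(4),((q-M)@yb).round(4),"F z,x,y",(F@zb).round(1),(F@xb).round(1),(F@yb).round(1),"w",o["width"]*9.4,"T",o["torque"].round(2))
E
python3 f.py
```

```text
26.4667 d 0.0394 lat -0.0006 0.0001 F z,x,y -0.3 -0.9 0.3 w 3.5249815168692593 T [-0.02  0.68  0.01]
```

Call:
{"api": "send_rows", "payload": {
  "grip": [3, 3, 3, 3, 3],
  "travel": [
    [0.15, 0.02, -0.26],
    [0.25, 0.04, -0.43],
    [0.33, 0.05, -0.58],
    [0.38, 0.05, -0.66],
    [0.38, 0.05, -0.66]
  ],
  "turn": [
    [0, 0, 0],
    [0, 0, 0],
    [0, 0, 0],
    [0, 0, 0],
    [0, 0, 0]
  ]
}}

```text
time_s: 26.88
ee_pos: [0.5383, -0.032, 0.1903]
tcp_rot: [-2.629, 0.11, -1.62]
contact_force: [-1.0, -1.9, 1.4]
width: 0.374
```

```bash
python3 f.py
```

```text
26.8833 d 0.0318 lat -0.0005 0.0002 F z,x,y 1.9 -0.4 -1.7 w 3.516026775225824 T [-0.09  0.67 -0.03]
```

Force is just starting; push about 1 mm further to seat it.

Call:
{"api": "send_rows", "payload": {
  "grip": [3, 3, 3, 3],
  "travel": [
    [0.03, 0, -0.05],
    [0.06, 0.01, -0.1],
    [0.08, 0.01, -0.13],
    [0.08, 0.01, -0.13]
  ],
  "turn": [
    [0, 0, 0],
    [0, 0, 0],
    [0, 0, 0],
    [0, 0, 0]
  ]
}}

```text
time_s: 27.22
ee_pos: [0.5387, -0.032, 0.1899]
tcp_rot: [-2.627, 0.108, -1.62]
contact_force: [-12.1, -3.2, 18.3]
width: 0.369
```

```bash
python3 f.py
```

```text
27.2167 d 0.0313 lat -0.0003 0.0 F z,x,y 22.1 -1.6 -1.4 w 3.471955878440318 T [-0.26  1.03 -0.12]
```

Call:
{"api": "send_rows", "payload": {
  "grip": [3, 7, 7, 7, 7, 7, 7, 7, 7, 7, 7, 7, 7, 7, 7, 7, 7],
  "travel": [
    [-0.04, 0, 0.07],
    [-0.04, 0, 0.07],
    [-0.04, 0, 0.07],
    [-0.04, 0, 0.07],
    [-0.04, 0, 0.07],
    [-0.04, 0, 0.07],
    [-0.04, 0, 0.07],
    [-0.3, -0.04, 0.5],
    [-0.8, -0.12, 1.4],
    [-1.3, -0.19, 2.3],
    [-1.9, -0.27, 3.3],
    [-2.5, -0.36, 4.3],
    [-3.2, -0.46, 5.6],
    [-3.5, -0.5, 6.2],
    [-3.5, -0.5, 6.2],
    [-3.5, -0.5, 6.2],
    [-3.5, -0.5, 6.2]
  ],
  "turn": [
    [0, 0, 0],
    [0, 0, 0],
    [0, 0, 0],
    [0, 0, 0],
    [0, 0, 0],
    [0, 0, 0],
    [0, 0, 0],
    [0, 0, 0],
    [0, 0, 0],
    [0, 0, 0],
    [0, 0, 0],
    [0, 0, 0],
    [0, 0, 0],
    [0, 0, 0],
    [0, 0, 0],
    [0, 0, 0],
    [0, 0, 0]
  ]
}}

```text
time_s: 28.63
ee_pos: [0.504, -0.037, 0.2507]
tcp_rot: [-2.629, 0.11, -1.62]
contact_force: [0.2, -0.0, -0.7]
width: 0.744
```

```bash
python3 f.py; python3 - <<'E'
from h import *
from log import log;log()
for n in("scene","top"):cv2.imwrite(f"pics/{n}8.png",arm.capture(n)[:,:,::-1])
crop(cv2.imread("pics/scene8.png"),(290,120,430,270),4,"pics/s8c.png")
E
```

```text
28.6333 d 0.1014 lat -0.0003 0.0001 F z,x,y -0.8 -0.2 -0.1 w 6.994978248984457 T [ 0.03  0.53 -0.04]
28.63 q [ 0.91  0.37 -1.04  2.33  1.28  0.27  1.85] p [ 0.504  -0.037   0.2507] r [-2.629  0.11  -1.62 ] F [ 0.2 -0.  -0.7] w 6.99
```

View pics/s8c.png

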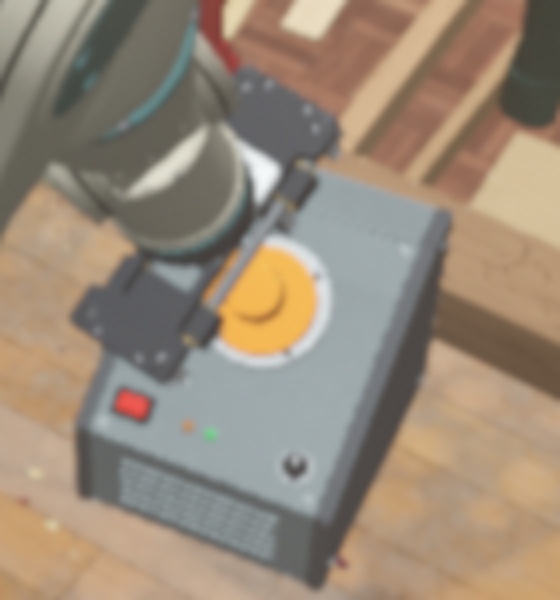

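Seated by the look of it. I'll verify and press home with closed fingers on the knob top, where contact is expected at d≈60 mm.

Call:
{"api": "send_rows", "payload": {
  "grip": [0, 0, 0, 0, 0, 0, 0, 0, 0, 0, 0, 0, 0, 0, 0, 0, 0],
  "travel": [
    [0, 0, 0],
    [0, 0, 0],
    [0, 0, 0],
    [0, 0, 0],
    [0, 0, 0],
    [0, 0, 0],
    [0, 0, 0],
    [0.4, 0.06, -0.7],
    [0.8, 0.11, -1.4],
    [1.2, 0.17, -2.1],
    [1.6, 0.23, -2.8],
    [1.8, 0.26, -3.15],
    [1.9, 0.27, -3.33],
    [1.98, 0.28, -3.47],
    [2.03, 0.29, -3.55],
    [2.05, 0.3, -3.6],
    [2.05, 0.3, -3.6]
  ],
  "turn": [
    [0, 0, 0],
    [0, 0, 0],
    [0, 0, 0],
    [0, 0, 0],
    [0, 0, 0],
    [0, 0, 0],
    [0, 0, 0],
    [0, 0, 0],
    [0, 0, 0],
    [0, 0, 0],
    [0, 0, 0],
    [0, 0, 0],
    [0, 0, 0],
    [0, 0, 0],
    [0, 0, 0],
    [0, 0, 0],
    [0, 0, 0]
  ]
}}

```text
time_s: 30.15
ee_pos: [0.5245, -0.0338, 0.2152]
tcp_rot: [-2.629, 0.11, -1.62]
contact_force: [-1.3, 0.6, 1.0]
width: 0.008
```

```bash
python3 f.py
```

```text
30.15 d 0.0603 lat -0.0001 0.0003 F z,x,y 1.4 -0.5 0.7 w 0.07652511216109933 T [0.04 0.54 0.07]
```

Call:
{"api": "send_rows", "payload": {
  "grip": [0, 0, 0, 0],
  "travel": [
    [0.03, 0, -0.05],
    [0.06, 0.01, -0.1],
    [0.08, 0.01, -0.14],
    [0.08, 0.01, -0.14]
  ],
  "turn": [
    [0, 0, 0],
    [0, 0, 0],
    [0, 0, 0],
    [0, 0, 0]
  ]
}}

```text
time_s: 30.48
ee_pos: [0.5246, -0.0338, 0.2149]
tcp_rot: [-2.627, 0.107, -1.619]
contact_force: [-18.9, -3.2, 27.7]
width: 0.005
```

```bash
python3 f.py
```

```text
30.4833 d 0.06 lat -0.0002 0.0003 F z,x,y 33.6 -2.8 -0.5 w 0.05150567308863995 T [-0.18  0.98 -0.07]
```

It is rigid at exactly 60.0 mm, so the knob top is 38 mm above the mouth plane: home. I'll retract and look.

Call:
{"api": "send_rows", "payload": {
  "grip": [0, 0, 0, 0, 0, 0, 0, 0, 0, 0, 0, 0, 0, 0, 0, 0],
  "travel": [
    [-0.3, -0.04, 0.5],
    [-1, -0.14, 1.7],
    [-2, -0.28, 3.4],
    [-2.5, -0.35, 5],
    [-3, -1.5, 7],
    [-3, -4, 9],
    [-3, -7, 11],
    [-3, -10, 12],
    [-3, -13, 12],
    [-3, -16, 12],
    [-3, -19, 12],
    [-3, -22, 12],
    [-3, -25, 12],
    [-3, -27, 12],
    [-3, -27, 12],
    [-3, -27, 12]
  ],
  "turn": [
    [0, 0, 0],
    [0, 0, 0],
    [0, 0, 0],
    [0, 0, 0],
    [0, 0.1, 0],
    [0, 0.2, 0],
    [0, 0.3, 0],
    [0, 0.4, 0],
    [0, 0.4, 0],
    [0, 0.4, 0],
    [0, 0.4, 0],
    [0, 0.4, 0],
    [0, 0.4, 0],
    [0, 0.4, 0],
    [0, 0.4, 0],
    [0, 0.4, 0]
  ]
}}

```text
time_s: 31.82
ee_pos: [0.5046, -0.2913, 0.322]
tcp_rot: [-3.038, 0.066, -1.685]
contact_force: [0.5, 1.3, -0.2]
width: 0.005
```

```bash
python3 - <<'E'
from h import *
from log import log;log()
for n in("scene","top"):cv2.imwrite(f"pics/{n}9.png",arm.capture(n)[:,:,::-1])
crop(cv2.imread("pics/scene9.png"),(180,90,460,310),2.7,"pics/s9c.png")
crop(cv2.imread("pics/top9.png"),(190,120,450,260),3,"pics/t9c.png")
E
```

```text
31.82 q [ 1.25  0.67 -1.25  1.63  0.6   1.21  2.94] p [ 0.5046 -0.2913  0.322 ] r [-3.038  0.066 -1.685] F [ 0.5  1.3 -0.2] w 0.05
```

View pics/s9c.png

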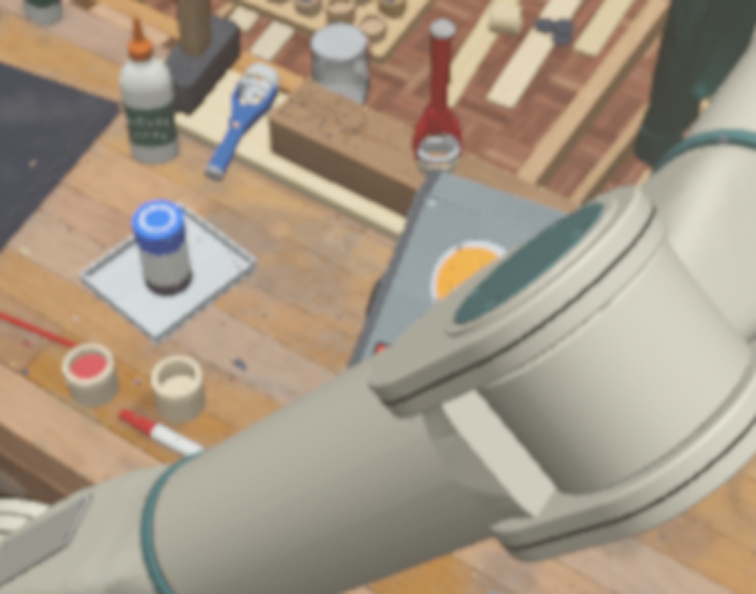

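View pics/t9c.png

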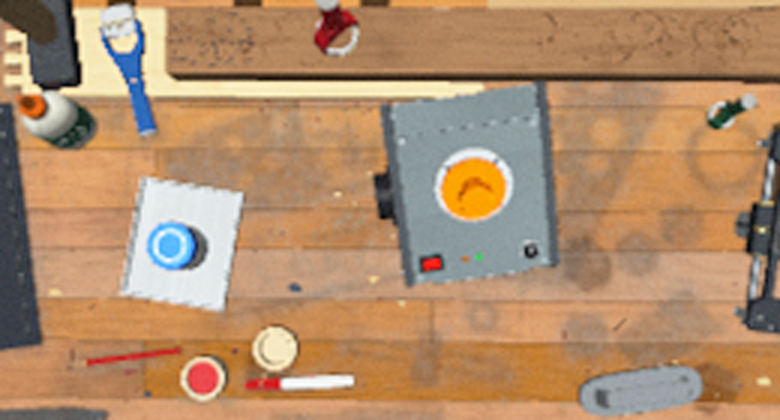

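The top view shows the bung centred in the collar (474,188), the cartridge upright in the tray (172,245), and the glue bottle, punch and cup unmoved. Handing in.

```bash
python3 -c "
from plant import arm
print(arm.finish_job())"
```

```text
the job is handed in; nothing more can be done
None
```

I did the job in the order asked and handed it in at about 32 s. I pressed the cartridge to its hard stop (about 18 N), it sprang out, and I pulled it free. I stood it upright in the tray, then pushed the bung into the empty bay.

**Last checks**
- **Bung:** pressing on the knob with 34 N, it did not move. The knob top was 38 mm above the mouth plane, which is where it should be with the flange flat on the collar. The top picture shows the flange centred on the collar.
- **Cartridge:** it stands upright in the tray in both pictures.
- **Bystanders:** the glue bottle, the green punch and the pale cup look unmoved from the first pictures.
- **Robot:** the gripper is clear of everything.

**What went wrong or came close**
- My first approach to the bay ran into wrist joint limits. I fitted a model of the arm from its own readings and moved to another arm posture to get round it.
- After the last retreat, two joints (3 and 7) read right at their range limits, to two decimals. The state shown gave no sign of a limit having been passed.

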